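# Turn an upside-down lidded case over and stack it

## Robot

A 6-joint arm with a two-finger parallel gripper is mounted at the origin on a cart in front of the work surface, level with it; the furniture and walls round the work are solid. World frame = base frame: x ahead of the robot, y to its left, z up, the work surface at z = 0. Lengths are in mm, angles in rad, forces in N, time in s.
With the tool pointing down it reaches from about 275 to 825 mm from the base axis. Payload 5.2 kg.
Tool frame: the origin (TCP) lies midway between the tips of the shut fingers; the grasp point (between the pads) lies 19 mm behind it (grasp_offset is the distance from the TCP to the grasp point, in mm); z points along the fingers, y is the direction in which the jaws open and shut (so a half turn about z gives the same grasp; the last joint's range is limited). The gripper opens to 93 mm and grips with 3 to 60 N. Pads are 15 mm wide; open, the fingers measure 128 mm over their backs; the gripper's body (75 mm by 188 mm) begins 65 mm behind the grasp point.
Start: joints at [0.941, 0.259, 1.535, -0, 1.348, -0.203], TCP at [227.657, 500.677, 218.653] pointing down, gripper open.
Joint ranges: [-3.14, 3.14], [-0.91, 2.08], [0.19, 2.58], [-1.22, 4.36], [0.22, 2.71], [-3.12, 3.12]. Speed limits (rad/s): [2.57, 2.57, 3.14, 3.14, 3.14, 3.14].

## Interface

Orientations are given as a 3x3 rotation matrix whose columns are the frame's x, y, z axes.
In Python, from bench import * gives the robot as it stands. The module is installed in compiled form; this text tells all that it offers.
- The arm moves only by the tool play_rows, never from a script. Its argument "steps" is a list of rows, each an object of numbers: "tx", "ty", "tz": the shift along the world's x, y, z in m; "rx", "ry", "rz": the turn, a rotation vector about the world's x, y, z in rad; "claw": the opening, from 0 (shut) to 1 (fully open). A call has 1 to 5 rows; each row is the pose to reach, as a shift and turn from the pose measured when the call began; what a row does not reach only later rows make up. A row lasts 1/12 s, in which the tool goes at most 41.7 mm and 7.16 degrees, less where a joint would pass 70% of its speed; a pose out of reach is approached as far as the arm can. A call with a gripper value outside its range is refused whole. The fingers move at their own pace and stop on an object; "newtons" is the grip in N (left out, the last holds). Time passes only in rows, so rows that repeat a pose let the fingers close. It gives the time, the measured TCP pose, the force and the opening at its end, in the units of the state.
- get_state(): the state, without advancing time (a new reading comes with each control period).
- get_image(name): name is "scene" or "side" or "wrist"; returns a dict with "img" (400x640x3 uint8, blue, green, red), "fx", "fy", "cx", "cy" (pixels), "rvec" (rotation vector, rad) and "tvec" (3), from world to camera coordinates, as OpenCV has them; the wrist camera has in their place "mount" (4x4, takes a point from camera to tool coordinates, whose origin is the TCP and whose axes are the flange's). Camera axes: x right, y down, z forward; pixel columns grow to the right and rows downward; lengths in mm; the calibration is good to about 2 mm. The wrist camera is an equidistant fisheye: a pixel r from the principal point sees the ray r / f radians off the axis. A picture is of the moment at which its call begins: read the wrist's pose just before it. There is no depth.
- job_done(): hands the job in, once; it reports no verdict.
The state is a dict: "time_s": time; "joints": joint angles; "qd": joint speeds; "effort": joint torques, N m; "tool_pos": TCP position; "orientation": TCP orientation; "contact_force": force on the tool from outside, world axes, zero at the start; "torque": the same for the moment, N m; "grip_width": finger opening in mm.
Only numpy, scipy, OpenCV 4.12 (cv2) and the standard library are available. Lean on these libraries where they do the work, as an engineer would, in place of code of your own. Each camera call takes 0.05 s, during which the arm holds its last target.

## Task

One of the two lidded wooden cases lies upside down, on its lid with its feet in the air. Turn it right way up, holding base and lid together so that it stays shut: on the way stand it on one end on the bench and let go, then take it again to finish the turn, and stack it squarely on the other case, feet down, long sides lined up (either way round). Do not drop it, do not shift or open the other case, and leave the rest of the bench alone.

Things in the scene. Friction and masses are not known exactly. Their poses are not given: they have to be found in the camera images.
- turn_case_centre (a point): Centre of the case to turn: shut dark-wood box 56 wide (x), 120 long (y), 55 high (z, from lid to feet: up at the start, down when turned). Base: 27 mm of box on four 3 mm black feet (38 x 100 mm apart); loose lift-off lid 25 mm deep, flush with the base all round. The seam lies 30 mm above the feet (2.5 mm from this centre towards the lid). Sides flat; 0.19 to 0.31 kg, most of it in the base.
- turn_case_lid (a joint): Lid of the case to turn (56 x 120 x 25 mm): how far it has slipped off its base, straight along the case's height, in m: 0 shut, 0.012 off its lip. A snug slip fit with 0.4 N of drag, too little to carry lid or base: gripping one alone lets the other slide off; a firm grip on the long sides, on or near the seam, holds both. A flat brass card holder with a blank card is on its top.
- rest_case_centre (a point): Centre of the other case, of the same make and size, x across, y along, shut and standing on its feet on the bench (its z up, from feet to lid): 27.5 mm above the bench, its flat top at 55 mm. Loose, and so is its lid.
- rest_case_lid (a joint): Lid of the other case: how far it has been lifted off its base, in m (0 shut).
- black_roll: Bystander: roll of black tape lying flat, 62 mm across, 19 mm high; origin under its centre. Not to be moved.
- measure: Bystander: yellow tape measure, 40 x 80 x 66 mm high; origin under its centre. Not to be moved.
- spanner: Bystander: steel spanner lying flat, 34 x 200 x 6 mm, long axis y; origin under its centre. Not to be moved.
Things that resemble listed ones, but are neither listed nor needed, are in the scene too. Leave any green look-alike of the part that bears turn_case_centre alone.

How it is judged:
By the outcome, as a careful person would: the job done as asked, in the order asked, and still so for the second after the job is handed in, with the robot touching nothing.
It also fails if it takes over 72 s, if anything falls off the work surface, if the arm or the gripper's body presses on something with over 40 N, if the wrist force passes 120 N, or if a joint passes its speed limit or range.

## Working session

There is one attempt and no reset: what is moved stays moved. The work goes in short steps, Python scripts to look and compute and a tool call to move; the robot and the scene stay as the last step left them, time stands still between calls to the robot, and variables do not carry over. Pictures are saved under pics/ and viewed, and the job is handed in when it is done.

Besides the shell and the picture viewer there is one more tool, called by a JSON object that holds its "method" and its "body", one argument or row to a line. play_rows: Moves the arm, as the interface text tells. Its arguments: {"type":"object","properties":{"steps":{"type":"array"},"newtons":{"type":"number"}},"required":["steps"]}

```bash
mkdir -p pics; python3 - <<'E'
from bench import *
import cv2
s=get_state();print(s)
for n in ["scene","side","wrist"]:
    d=get_image(n);cv2.imwrite(f"pics/{n}0.png",d["img"])
    print(n,{k:v for k,v in d.items() if k!="img"})
E
```

```text
{'time_s': 0.0, 'joints': array([ 9.41224797e-01,  2.59330039e-01,  1.53606807e+00,  3.93692005e-05,
        1.34800329e+00, -2.02789405e-01]), 'qd': array([ 0.00058637,  0.00010857, -0.00211565, -0.00070329,  0.00010944,
        0.00026913]), 'effort': array([ 2.08461097e-04, -4.37292874e+01, -2.84008902e+01,  7.18443445e-02,
        4.13689180e-02, -9.07806839e-05]), 'tool_pos': array([227.30444911, 500.23853875, 217.83071414]), 'orientation': array([[-9.10298644e-01,  4.13950695e-01, -1.09602001e-03],
       [ 4.13951951e-01,  9.10297595e-01, -1.43936298e-03],
       [ 4.01879071e-04, -1.76394979e-03, -9.99998363e-01]]), 'contact_force': array([ 0.42966258,  0.31012737, -0.28660793]), 'torque': array([-0.02731872, -0.05549198,  0.02925415]), 'grip_width': 92.87858741902714}
scene {'fx': 461.55138436869754, 'fy': 461.55138436869754, 'cx': 314.9330285534303, 'cy': 202.1225309712904, 'rvec': array([ 1.85778793, -0.89990382,  0.59730898]), 'tvec': array([-268.90946888,  268.65770072,  872.76804093])}
side {'fx': 389.3435888961826, 'fy': 389.3435888961826, 'cx': 324.92784333909276, 'cy': 199.9641721123297, 'rvec': array([ 2.14333908, -0.46632459,  0.26995629]), 'tvec': array([-474.40395372,  268.45250575,  918.80011974])}
wrist {'fx': 309.70691628693146, 'fy': 309.70691628693146, 'cx': 319.03334456545826, 'cy': 199.7245743727421, 'mount': array([[-5.75770127e-04, -9.66282981e-01, -2.57481784e-01,
         6.96632473e+01],
       [ 9.99999783e-01, -6.38665863e-04,  1.60640303e-04,
         6.51933629e-02],
       [-3.19668816e-04, -2.57481636e-01,  9.66283139e-01,
        -1.67222725e+02],
       [ 0.00000000e+00,  0.00000000e+00,  0.00000000e+00,
         1.00000000e+00]])}
```

View pics/scene0.png

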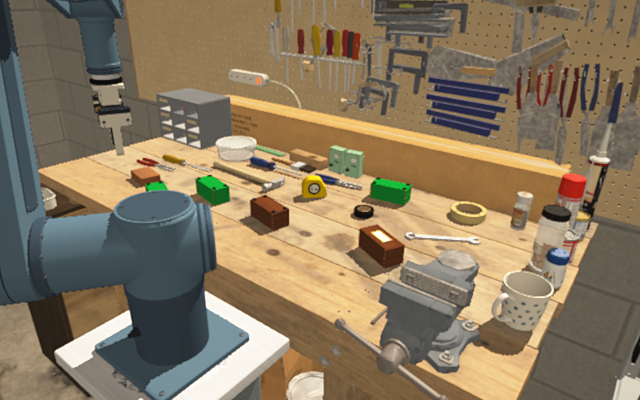

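View pics/side0.png

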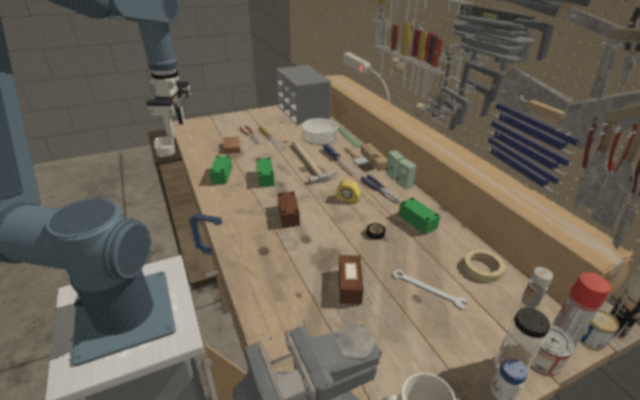

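View pics/wrist0.png

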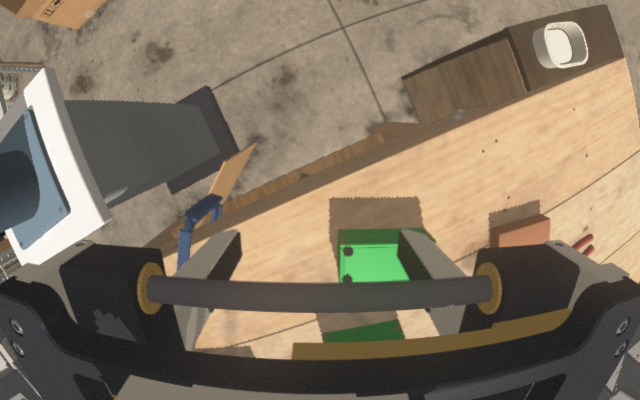

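The dark-wood cases are at scene (269,212), with no card on top, and at scene (381,245), with a card and so upright. The green ones are look-alikes. I'll enlarge both cases to confirm.

```bash
cat > h.py <<'E'
import numpy as np,cv2
from bench import *
def cam(d):
    R=cv2.Rodrigues(np.array(d["rvec"]))[0];K=np.array([[d["fx"],0,d["cx"]],[0,d["fy"],d["cy"]],[0,0,1]]);return R,np.array(d["tvec"]),K
def ray(d,uv):
    R,t,K=cam(d);return -R.T@t, R.T@np.linalg.inv(K)@np.array([uv[0],uv[1],1.])
def onplane(d,uv,z):
    o,v=ray(d,uv);return o+v*(z-o[2])/v[2]
def proj(d,P):
    R,t,K=cam(d);p=K@(R@np.array(P,float)+t);return p[:2]/p[2]
def wray(d,uv,s):
    x=(uv[0]-d["cx"])/d["fx"];y=(uv[1]-d["cy"])/d["fy"];r=np.hypot(x,y)+1e-12
    v=np.array([x/r*np.sin(r),y/r*np.sin(r),np.cos(r)]);M=np.array(d["mount"])
    Rw=np.array(s["orientation"]);return Rw@M[:3,3]+s["tool_pos"],Rw@(M[:3,:3]@v)
def wplane(d,uv,s,z):
    o,v=wray(d,uv,s);return o+v*(z-o[2])/v[2]
def wproj(d,P,s):
    M=np.array(d["mount"]);Rw=np.array(s["orientation"])
    c=M[:3,:3].T@(Rw.T@(np.array(P,float)-s["tool_pos"])-M[:3,3]);a=np.arctan2(np.hypot(c[0],c[1]),c[2]);n=np.hypot(c[0],c[1])
    return np.array([d["cx"]+d["fx"]*a*c[0]/n,d["cy"]+d["fy"]*a*c[1]/n])
E
python3 - <<'E'
from h import *
a=cv2.imread("pics/scene0.png");b=cv2.imread("pics/side0.png")
def c(im,x,y,w=50,h=36): return cv2.resize(im[y-h:y+h,x-w:x+w],None,fx=4,fy=4,interpolation=cv2.INTER_CUBIC)
o=np.vstack([np.hstack([c(a,269,212),c(a,381,245)]),np.hstack([c(b,288,209),c(b,350,280)])])
cv2.imwrite("pics/crop0.png",o)
E
```

```text
(no output)
```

View pics/crop0.png

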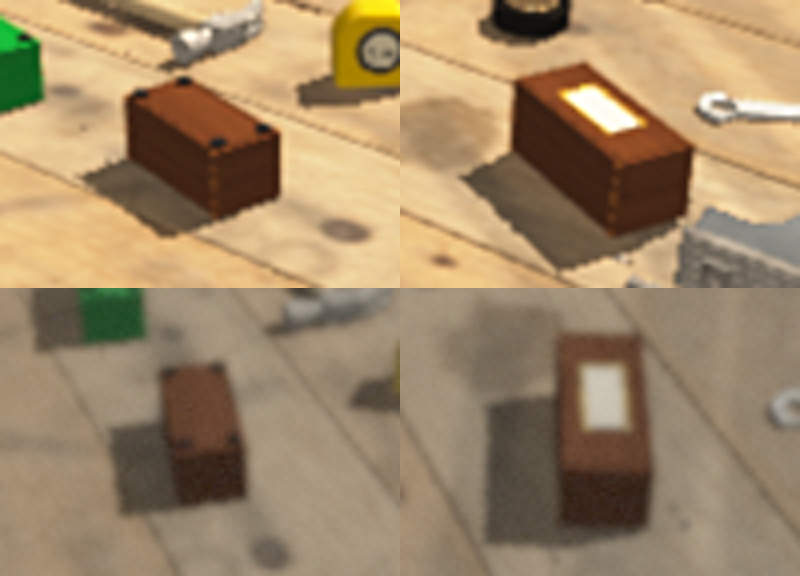

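The crop shows that the left case (scene 269,212) has four black feet up, so it is the one to turn. The right case (scene 381,245) has its card up, so it is the rest case. Next I'll measure the top-face corners in both views.

```bash
python3 - <<'E'
from h import *
a=get_image("scene");b=get_image("side")
def go(nm,d,org,cs,z):
    P=np.array([onplane(d,(org[0]+(x-1.5)/4,org[1]+(y-1.5)/4),z) for x,y in cs])
    c=P.mean(0);print(nm,P[:,:2].round(),"c",c.round(1),"lens",[np.linalg.norm(P[i]-P[i-3]).round() for i in range(4)])
    e=(P[3]-P[0]+P[2]-P[1]);f=(P[1]-P[0]+P[2]-P[3]);print("  ang long",np.degrees(np.arctan2(e[1],e[0])),"short",np.degrees(np.arctan2(f[1],f[0])))
go("turn scene",a,(219,176),[(126,99),(184,79),(280,129),(213,152)],52)
go("turn side",b,(238,173),[(162,368-288),(226,366-288),(243,441-288),(174,446-288)],52)
go("rest scene",a,(331,209),[(514,)*0 or (514-400,78),(586-400,63),(693-400,148),(620-400,165)],55)
go("rest side",b,(300,244),[(557-400,337-288),(640-400,335-288),(650-400,467-288),(560-400,470-288)],55)
E
```

```text
turn scene [[473. 262.]
 [525. 254.]
 [507. 145.]
 [450. 156.]] c [488.6 204.2  52. ] lens [np.float64(53.0), np.float64(111.0), np.float64(58.0), np.float64(108.0)]
  ang long -100.880499163754 short -10.259138190613275
turn side [[481. 266.]
 [529. 248.]
 [504. 148.]
 [454. 163.]] c [491.8 206.   52. ] lens [np.float64(52.0), np.float64(103.0), np.float64(52.0), np.float64(106.0)]
  ang long -104.4938345061412 short -18.42273344588484
rest scene [[ 528.  -76.]
 [ 576. -101.]
 [ 523. -207.]
 [ 477. -183.]] c [ 525.8 -141.5   55. ] lens [np.float64(54.0), np.float64(119.0), np.float64(52.0), np.float64(119.0)]
  ang long -116.10892259259207 short -27.990469295135593
rest side [[ 525.  -81.]
 [ 576. -101.]
 [ 525. -203.]
 [ 475. -184.]] c [ 525.3 -142.4   55. ] lens [np.float64(55.0), np.float64(114.0), np.float64(54.0), np.float64(114.0)]
  ang long -116.13256261011813 short -21.776564099389226
```

```bash
python3 - <<'E'
from h import *
a=get_image("scene");b=get_image("side");d=get_image("wrist")
for nm,c,ang in [("turn",(490,205),78),("rest",(525.5,-142),64)]:
    ax=np.radians(ang-180);X=np.array([np.cos(ax),np.sin(ax),0]);Z=np.array([0,0,-1.]);Y=np.cross(Z,X)
    for h in (200,260):
      for off in (-60,0,60,100):
        s=dict(orientation=np.c_[X,Y,Z],tool_pos=np.array([*c,h])+X*off)
        pts=[np.array([*c,53])+X*i*60+Y*j*28 for i in(1,-1) for j in (1,-1)]
        print(nm,h,off,[wproj(d,p,s).round().tolist() for p in pts])
    print("Y",Y)
for nm,uvs,uvb,z in [("measure",(314,187),(347,192),40),("roll",(363,212),(375,231),15),("vise",(455,262),(355,342),150),("spanner",(440,238),(428,288),5)]:
    print(nm,onplane(a,uvs,z).round(),onplane(b,uvb,z).round())
E
```

```text
turn 200 -60 [[347.0, 70.0], [291.0, 70.0], [346.0, 187.0], [292.0, 187.0]]
turn 200 0 [[347.0, 129.0], [291.0, 129.0], [344.0, 240.0], [293.0, 240.0]]
turn 200 60 [[346.0, 187.0], [292.0, 187.0], [343.0, 287.0], [295.0, 287.0]]
turn 200 100 [[345.0, 223.0], [293.0, 223.0], [342.0, 314.0], [296.0, 314.0]]
turn 260 -60 [[342.0, 78.0], [295.0, 78.0], [342.0, 176.0], [296.0, 176.0]]
turn 260 0 [[342.0, 127.0], [296.0, 127.0], [341.0, 222.0], [297.0, 222.0]]
turn 260 60 [[342.0, 176.0], [296.0, 176.0], [340.0, 264.0], [298.0, 264.0]]
turn 260 100 [[341.0, 207.0], [297.0, 207.0], [339.0, 289.0], [299.0, 289.0]]
Y [-0.9781476   0.20791169  0.        ]
rest 200 -60 [[347.0, 70.0], [291.0, 70.0], [346.0, 187.0], [292.0, 187.0]]
rest 200 0 [[347.0, 129.0], [291.0, 129.0], [344.0, 240.0], [293.0, 240.0]]
rest 200 60 [[346.0, 187.0], [292.0, 187.0], [343.0, 287.0], [295.0, 287.0]]
rest 200 100 [[345.0, 223.0], [293.0, 223.0], [342.0, 314.0], [296.0, 314.0]]
rest 260 -60 [[342.0, 78.0], [295.0, 78.0], [342.0, 176.0], [296.0, 176.0]]
rest 260 0 [[342.0, 127.0], [296.0, 127.0], [341.0, 222.0], [297.0, 222.0]]
rest 260 60 [[342.0, 176.0], [296.0, 176.0], [340.0, 264.0], [298.0, 264.0]]
rest 260 100 [[341.0, 207.0], [297.0, 207.0], [339.0, 289.0], [299.0, 289.0]]
Y [-0.89879405  0.43837115  0.        ]
measure [691. 197.  40.] [696. 196.  40.]
roll [684.   8.  15.] [694.   9.  15.]
vise [ 379. -379.  150.] [ 401. -381.  150.]
spanner [ 702. -228.    5.] [ 706. -233.    5.]
```

{"method": "play_rows", "body": {
  "steps": [
    {"tx": 0.03,"ty": -0.03,"tz": 0.01,"rz": 0.12,"claw": 1},
    {"tx": 0.06,"ty": -0.06,"tz": 0.02,"rz": 0.24,"claw": 1},
    {"tx": 0.09,"ty": -0.09,"tz": 0.03,"rz": 0.36,"claw": 1},
    {"tx": 0.12,"ty": -0.12,"tz": 0.04,"rz": 0.48,"claw": 1},
    {"tx": 0.15,"ty": -0.15,"tz": 0.04,"rz": 0.6,"claw": 1}
  ]
}}

```text
invalid input at $.steps[0]: expected keys tx, ty, tz, rx, ry, rz, claw
```

{"method": "play_rows", "body": {
  "steps": [
    {"tx": 0.03,"ty": -0.03,"tz": 0.005,"rx": 0,"ry": 0,"rz": 0.12,"claw": 1},
    {"tx": 0.06,"ty": -0.06,"tz": 0.01,"rx": 0,"ry": 0,"rz": 0.24,"claw": 1},
    {"tx": 0.09,"ty": -0.09,"tz": 0.01,"rx": 0,"ry": 0,"rz": 0.36,"claw": 1},
    {"tx": 0.12,"ty": -0.12,"tz": 0.01,"rx": 0,"ry": 0,"rz": 0.48,"claw": 1},
    {"tx": 0.15,"ty": -0.15,"tz": 0.01,"rx": 0,"ry": 0,"rz": 0.6,"claw": 1}
  ]
}}

```text
time_s: 0.82
tool_pos: [360.7, 367.7, 228.8]
orientation: [[-0.991, -0.135, 0.001], [-0.135, 0.991, 0.0], [-0.001, 0.0, -1.0]]
contact_force: [0.9, 0.8, 0.2]
grip_width: 93.0
```

{"method": "play_rows", "body": {
  "steps": [
    {"tx": 0.03,"ty": -0.03,"tz": 0.0,"rx": 0,"ry": 0,"rz": 0.12,"claw": 1},
    {"tx": 0.06,"ty": -0.06,"tz": 0.0,"rx": 0,"ry": 0,"rz": 0.24,"claw": 1},
    {"tx": 0.09,"ty": -0.08,"tz": 0.0,"rx": 0,"ry": 0,"rz": 0.36,"claw": 1},
    {"tx": 0.11,"ty": -0.1,"tz": 0.0,"rx": 0,"ry": 0,"rz": 0.48,"claw": 1},
    {"tx": 0.12,"ty": -0.105,"tz": 0.0,"rx": 0,"ry": 0,"rz": 0.6,"claw": 1}
  ]
}}

```text
time_s: 1.23
tool_pos: [484.1, 258.9, 228.7]
orientation: [[-0.751, -0.66, 0.002], [-0.66, 0.751, -0.001], [-0.001, -0.002, -1.0]]
contact_force: [-0.2, 0.4, 0.3]
grip_width: 92.8
```

{"method": "play_rows", "body": {
  "steps": [
    {"tx": 0.005,"ty": -0.005,"tz": 0.0,"rx": 0,"ry": 0,"rz": 0.12,"claw": 1},
    {"tx": 0.01,"ty": -0.01,"tz": 0.0,"rx": 0,"ry": 0,"rz": 0.24,"claw": 1},
    {"tx": 0.014,"ty": -0.015,"tz": 0.0,"rx": 0,"ry": 0,"rz": 0.36,"claw": 1},
    {"tx": 0.014,"ty": -0.015,"tz": 0.0,"rx": 0,"ry": 0,"rz": 0.48,"claw": 1},
    {"tx": 0.014,"ty": -0.015,"tz": 0.0,"rx": 0,"ry": 0,"rz": 0.6,"claw": 1}
  ]
}}

```text
time_s: 1.65
tool_pos: [498.4, 243.4, 228.6]
orientation: [[-0.242, -0.97, 0.002], [-0.97, 0.242, 0.0], [-0.001, -0.002, -1.0]]
contact_force: [0.3, -0.2, 0.1]
grip_width: 93.0
```

{"method": "play_rows", "body": {
  "steps": [
    {"tx": 0.0,"ty": 0,"tz": 0.0,"rx": 0,"ry": 0,"rz": 0.1,"claw": 1},
    {"tx": 0.0,"ty": 0,"tz": 0.0,"rx": 0,"ry": 0,"rz": 0.1,"claw": 1}
  ]
}}

```text
time_s: 1.82
tool_pos: [498.5, 243.3, 228.6]
orientation: [[-0.141, -0.99, 0.002], [-0.99, 0.141, 0.0], [-0.001, -0.002, -1.0]]
contact_force: [0.4, 0.1, 0.6]
grip_width: 93.2
```

```bash
python3 - <<'E'
from h import *
s=get_state();d=get_image("wrist");cv2.imwrite("pics/w1.png",d["img"]);np.save("s1.npy",s,allow_pickle=True)
print(s["joints"].round(3),s["tool_pos"].round(1),s["orientation"].round(3))
c=d["img"][60:260,220:420];cv2.imwrite("pics/w1c.png",cv2.resize(c,None,fx=3,fy=3,interpolation=cv2.INTER_CUBIC))
E
```

```text
[ 0.253  0.259  1.51  -0.     1.371 -2.747] [498.5 243.3 228.6] [[-0.141 -0.99   0.002]
 [-0.99   0.141  0.   ]
 [-0.001 -0.002 -1.   ]]
```

View pics/w1c.png

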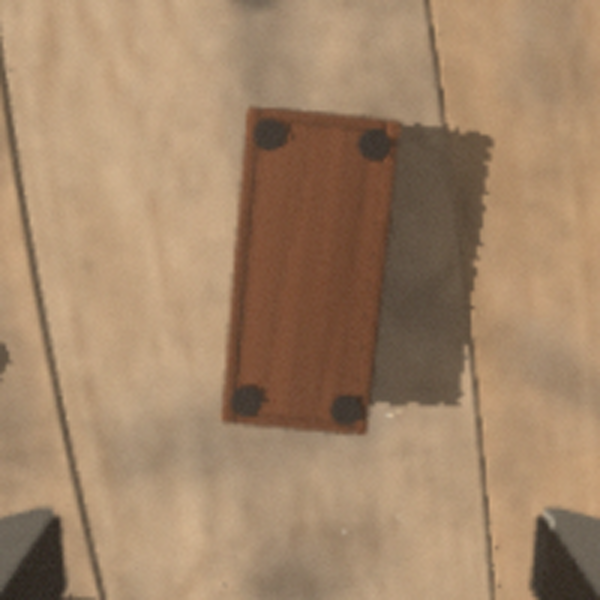

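The crop shows the case feet up, with feet at about crop (270,135), (376,144), (247,400) and (349,410).

```bash
python3 - <<'E'
from h import *
s=np.load("s1.npy",allow_pickle=True).item();d=get_image("wrist")
P=np.array([wplane(d,(220+(x-1)/3,60+(y-1)/3),s,55) for x,y in [(270,135),(376,144),(247,400),(349,410)]])
print(P.round(1),P.mean(0).round(1),[np.linalg.norm(P[i]-P[j]).round(1) for i,j in((0,1),(2,3),(0,2),(1,3))])
e=P[0]+P[1]-P[2]-P[3];print(np.degrees(np.arctan2(e[1],e[0])));e=P[0]+P[2]-P[1]-P[3];print(np.degrees(np.arctan2(e[1],e[0])))
E
```

```text
[[498.1 155.1  55. ]
 [460.5 163.7  55. ]
 [521.2 251.7  55. ]
 [483.5 261.   55. ]] [490.8 207.9  55. ] [np.float64(38.5), np.float64(38.8), np.float64(99.2), np.float64(100.0)]
-103.35188991296259
-13.325468944299987
```

```bash
cat >> h.py <<'E'
from scipy.spatial.transform import Rotation as Ro
def Rt(phi,daz,xs=1):
    # tool pointing down tilted by phi(deg) towards direction azimuth daz; xs=+1: tool x ~ towards d when phi=0
    d=np.array([np.cos(np.radians(daz)),np.sin(np.radians(daz)),0]);k=np.array([0,0,1.]);p=np.radians(phi)
    z=-k*np.cos(p)+d*np.sin(p); x=(d*np.cos(p)+k*np.sin(p))*xs
    return np.c_[x,np.cross(z,x),z]
E
python3 - <<'E'
from h import *
for xs in (1,-1):
  for nm,phi,daz,q1 in [("g1",-45,-103,.25),("g1",-30,-103,.25),("st",45,-103,.25),("st",60,-103,.25),("st",45,-90,.1),("g2",-45,-103,.25),("fin",45,-116,-.45),("fin",30,-116,-.45)]:
    for q23 in (1.8,2.1):
      M=(Ro.from_euler("ZY",[q1,q23]).as_matrix()).T@Rt(phi,daz,xs)@Ro.from_euler("z",90,degrees=True).as_matrix()
      e=Ro.from_matrix(M).as_euler("ZYZ");e=e if e[1]>0 else np.array([e[0]+np.pi,-e[1],e[2]+np.pi])
      print(xs,nm,phi,q23,e.round(2))
R0=Ro.from_euler("ZYZYZ",[.253,1.769,0,1.371,-2.747]).as_matrix()@Ro.from_euler("z",-90,degrees=True).as_matrix();print(R0.round(2))
E
```

```text
1 g1 -45 1.8 [0.8  1.07 0.18]
1 g1 -45 2.1 [ 0.95  0.88 -0.1 ]
1 g1 -30 1.8 [0.51 1.14 0.31]
1 g1 -30 2.1 [0.61 0.88 0.12]
1 st 45 1.8 [-0.69  1.73  0.5 ]
1 st 45 2.1 [-0.68  1.49  0.69]
1 st 60 1.8 [-0.93  1.85  0.45]
1 st 60 2.1 [-0.88  1.66  0.69]
1 st 45 1.8 [-0.78  1.48  0.23]
1 st 45 2.1 [-0.83  1.27  0.45]
1 g2 -45 1.8 [0.8  1.07 0.18]
1 g2 -45 2.1 [ 0.95  0.88 -0.1 ]
1 fin 45 1.8 [-0.8   1.41  0.17]
1 fin 45 2.1 [-0.86  1.21  0.39]
1 fin 30 1.8 [-0.53  1.37  0.12]
1 fin 30 2.1 [-0.59  1.12  0.29]
-1 g1 -45 1.8 [ 0.8   1.07 -2.96]
-1 g1 -45 2.1 [0.95 0.88 3.04]
-1 g1 -30 1.8 [ 0.51  1.14 -2.84]
-1 g1 -30 2.1 [ 0.61  0.88 -3.02]
-1 st 45 1.8 [-0.69  1.73 -2.64]
-1 st 45 2.1 [-0.68  1.49 -2.45]
-1 st 60 1.8 [-0.93  1.85 -2.69]
-1 st 60 2.1 [-0.88  1.66 -2.45]
-1 st 45 1.8 [-0.78  1.48 -2.91]
-1 st 45 2.1 [-0.83  1.27 -2.69]
-1 g2 -45 1.8 [ 0.8   1.07 -2.96]
-1 g2 -45 2.1 [0.95 0.88 3.04]
-1 fin 45 1.8 [-0.8   1.41 -2.98]
-1 fin 45 2.1 [-0.86  1.21 -2.75]
-1 fin 30 1.8 [-0.53  1.37 -3.02]
-1 fin 30 2.1 [-0.59  1.12 -2.85]Traceback (most recent call last):
  File "<stdin>", line 8, in <module>
  File "scipy/spatial/transform/_rotation.pyx", line 1413, in scipy.spatial.transform._rotation.Rotation.from_euler
ValueError: Expected axis specification to be a non-empty string of upto 3 characters, got ZYZYZ
```

{"method": "play_rows", "body": {
  "steps": [
    {"tx": 0,"ty": -0.017,"tz": 0.0,"rx": 0,"ry": 0,"rz": -0.12,"claw": 1},
    {"tx": 0.0,"ty": -0.034,"tz": 0.0,"rx": 0,"ry": 0,"rz": -0.24,"claw": 1},
    {"tx": 0,"ty": -0.051,"tz": 0.0,"rx": 0,"ry": 0,"rz": -0.36,"claw": 1},
    {"tx": 0,"ty": -0.068,"tz": 0.0,"rx": 0,"ry": 0,"rz": -0.48,"claw": 1},
    {"tx": 0,"ty": -0.085,"tz": 0.0,"rx": 0,"ry": 0,"rz": -0.6,"claw": 1}
  ]
}}

```text
time_s: 2.33
tool_pos: [498.2, 157.8, 228.7]
orientation: [[-0.687, -0.727, 0.002], [-0.727, 0.687, -0.001], [-0.001, -0.002, -1.0]]
contact_force: [0.9, -0.0, 0.5]
grip_width: 93.0
```

{"method": "play_rows", "body": {
  "steps": [
    {"tx": 0,"ty": -0.017,"tz": 0.0,"rx": 0,"ry": 0,"rz": -0.12,"claw": 1},
    {"tx": 0.0,"ty": -0.034,"tz": 0.0,"rx": 0,"ry": 0,"rz": -0.24,"claw": 1},
    {"tx": 0,"ty": -0.051,"tz": 0.0,"rx": 0,"ry": 0,"rz": -0.36,"claw": 1},
    {"tx": 0,"ty": -0.068,"tz": 0.0,"rx": 0,"ry": 0,"rz": -0.48,"claw": 1},
    {"tx": 0,"ty": -0.085,"tz": 0.0,"rx": 0,"ry": 0,"rz": -0.6,"claw": 1}
  ]
}}

```text
time_s: 2.75
tool_pos: [498.1, 72.1, 228.8]
orientation: [[-0.979, -0.203, 0.001], [-0.203, 0.979, -0.002], [-0.001, -0.002, -1.0]]
contact_force: [-0.8, 0.1, 0.3]
grip_width: 92.8
```

{"method": "play_rows", "body": {
  "steps": [
    {"tx": 0,"ty": -0.017,"tz": 0.0,"rx": 0,"ry": 0,"rz": -0.12,"claw": 1},
    {"tx": 0.0,"ty": -0.034,"tz": 0.0,"rx": 0,"ry": 0,"rz": -0.24,"claw": 1},
    {"tx": 0,"ty": -0.051,"tz": 0.0,"rx": 0,"ry": 0,"rz": -0.36,"claw": 1},
    {"tx": 0,"ty": -0.068,"tz": 0.0,"rx": 0,"ry": 0,"rz": -0.48,"claw": 1},
    {"tx": 0,"ty": -0.085,"tz": 0.0,"rx": 0,"ry": 0,"rz": -0.6,"claw": 1}
  ]
}}

```text
time_s: 3.17
tool_pos: [498.0, -13.6, 228.9]
orientation: [[-0.919, 0.394, 0.0], [0.394, 0.919, -0.002], [-0.001, -0.002, -1.0]]
contact_force: [0.5, -0.1, -0.7]
grip_width: 93.2
```

{"method": "play_rows", "body": {
  "steps": [
    {"tx": 0,"ty": -0.017,"tz": 0.0,"rx": 0,"ry": 0,"rz": -0.12,"claw": 1},
    {"tx": 0.0,"ty": -0.034,"tz": 0.0,"rx": 0,"ry": 0,"rz": -0.24,"claw": 1},
    {"tx": 0,"ty": -0.051,"tz": 0.0,"rx": 0,"ry": 0,"rz": -0.36,"claw": 1},
    {"tx": 0,"ty": -0.068,"tz": 0.0,"rx": 0,"ry": 0,"rz": -0.48,"claw": 1},
    {"tx": 0,"ty": -0.085,"tz": 0.0,"rx": 0,"ry": 0,"rz": -0.6,"claw": 1}
  ]
}}

```text
time_s: 3.58
tool_pos: [497.9, -99.3, 229.0]
orientation: [[-0.528, 0.849, -0.001], [0.849, 0.528, -0.002], [-0.001, -0.002, -1.0]]
contact_force: [-0.4, -0.1, 0.3]
grip_width: 92.9
```

{"method": "play_rows", "body": {
  "steps": [
    {"tx": 0,"ty": -0.017,"tz": 0.0,"rx": 0,"ry": 0,"rz": -0.12,"claw": 1},
    {"tx": 0.0,"ty": -0.034,"tz": 0.0,"rx": 0,"ry": 0,"rz": -0.24,"claw": 1},
    {"tx": 0,"ty": -0.051,"tz": 0.0,"rx": 0,"ry": 0,"rz": -0.36,"claw": 1},
    {"tx": 0,"ty": -0.068,"tz": 0.0,"rx": 0,"ry": 0,"rz": -0.48,"claw": 1},
    {"tx": 0,"ty": -0.085,"tz": 0.0,"rx": 0,"ry": 0,"rz": -0.6,"claw": 1}
  ]
}}

```text
time_s: 4.0
tool_pos: [497.9, -185.1, 229.0]
orientation: [[0.052, 0.999, -0.002], [0.999, -0.052, -0.001], [-0.001, -0.002, -1.0]]
contact_force: [0.3, 0.4, -0.3]
grip_width: 93.3
```

{"method": "play_rows", "body": {
  "steps": [
    {"tx": 0,"ty": 0,"tz": 0.0,"rx": 0,"ry": 0,"rz": -0.12,"claw": 1},
    {"tx": 0.0,"ty": 0,"tz": 0.0,"rx": 0,"ry": 0,"rz": -0.24,"claw": 1},
    {"tx": 0,"ty": 0,"tz": 0.0,"rx": 0,"ry": 0,"rz": -0.36,"claw": 1},
    {"tx": 0,"ty": 0,"tz": 0.0,"rx": 0,"ry": 0,"rz": -0.38,"claw": 1},
    {"tx": 0,"ty": 0,"tz": 0.0,"rx": 0,"ry": 0,"rz": -0.38,"claw": 1}
  ]
}}

```text
time_s: 4.42
tool_pos: [497.9, -185.0, 229.1]
orientation: [[0.419, 0.908, -0.002], [0.908, -0.419, -0.001], [-0.001, -0.002, -1.0]]
contact_force: [-0.2, -0.1, 0.2]
grip_width: 93.3
```

```bash
python3 - <<'E'
from h import *
s=get_state();d=get_image("wrist");cv2.imwrite("pics/w2.png",d["img"]);np.save("s2.npy",s,allow_pickle=True)
print(s["joints"].round(3),s["tool_pos"].round(1),s["orientation"].round(3))
c=d["img"][60:260,220:420];cv2.imwrite("pics/w2c.png",cv2.resize(c,None,fx=3,fy=3,interpolation=cv2.INTER_CUBIC))
E
```

```text
[-0.565  0.219  1.561 -0.002  1.363 -0.132] [ 497.9 -185.   229.1] [[ 0.419  0.908 -0.002]
 [ 0.908 -0.419 -0.001]
 [-0.001 -0.002 -1.   ]]
```

View pics/w2c.png

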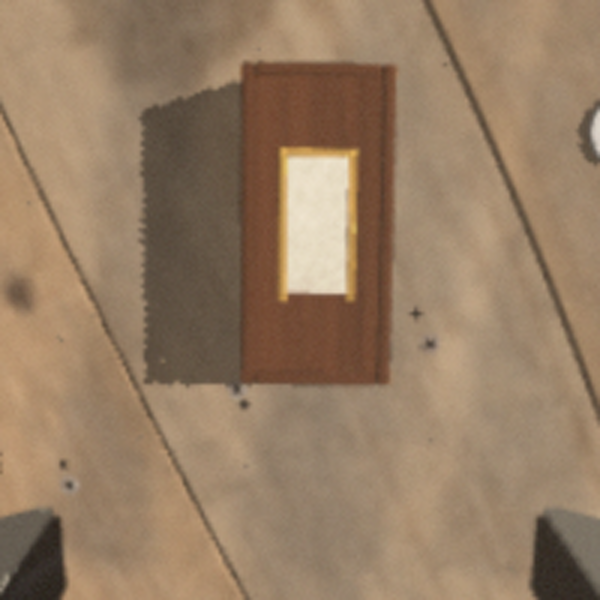

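The rest case's top corners are at crop (243,63), (395,66), (388,383) and (241,381), with its card up.

```bash
python3 - <<'E'
from h import *
s=np.load("s2.npy",allow_pickle=True).item();d=get_image("wrist")
def f(L,z):
  P=np.array([wplane(d,(220+(x-1)/3,60+(y-1)/3),s,z) for x,y in L])
  print(P.mean(0).round(1),[np.linalg.norm(P[i]-P[j]).round(1) for i,j in((0,1),(2,3),(0,3),(1,2))])
  e=P[0]+P[1]-P[2]-P[3];print(np.degrees(np.arctan2(e[1],e[0])));e=P[0]+P[3]-P[1]-P[2];print(np.degrees(np.arctan2(e[1],e[0])))
f([(243,63),(395,66),(388,383),(241,381)],55)
im=d["img"];hsv=cv2.cvtColor(im,cv2.COLOR_BGR2HSV)
m=((hsv[...,0]<13)&(hsv[...,1]>120)&(hsv[...,2]>60)).astype(np.uint8);m[:60]=0;m[200:]=0;m[:,:290]=0;m[:,365:]=0
c=max(cv2.findContours(m,0,1)[0],key=cv2.contourArea);h=cv2.convexHull(c);r=cv2.minAreaRect(h);print(r,cv2.contourArea(h))
B=cv2.boxPoints(r);print(B);P=np.array([wplane(d,p,s,55) for p in B]);print(P.mean(0),P.round(1))
E
```

```text
[ 528.  -139.1   55. ] [np.float64(55.0), np.float64(55.4), np.float64(118.4), np.float64(118.3)]
64.53210020460124
154.40132661289923
((326.0, 134.0), (106.0, 50.0), 90.0) 5165.5
[[301.  81.]
 [351.  81.]
 [351. 187.]
 [301. 187.]]
[ 528.83694751 -139.35630894   55.        ] [[ 528.8  -74.3   55. ]
 [ 578.2  -96.8   55. ]
 [ 529.8 -205.    55. ]
 [ 478.4 -181.4   55. ]]
```

```bash
cat >> h.py <<'E'
def plan(R,p):
    s=get_state();rv=Ro.from_matrix(R@s["orientation"].T).as_rotvec()
    t=(np.array(p)-s["tool_pos"])/1000
    print("shift",t.round(4),"rot",rv.round(3),"|rot|rows",(np.linalg.norm(rv)/.12).round(1),"rows",(np.linalg.norm(t)/.04).round(1),"q",s["joints"].round(2),"t",round(s["time_s"],2))
    return t,rv
E
python3 - <<'E'
from h import *
R=Rt(-45,-103.35,-1);G=np.array([487.3,193.3,26]);print(R.round(3))
plan(R,G+19*R[:,2]-110*R[:,2])
E
```

```text
[[ 0.163  0.973  0.163]
 [ 0.688 -0.231  0.688]
 [ 0.707  0.    -0.707]]
shift [-0.0255  0.3156 -0.1388] rot [ 0.745 -0.258  0.186] |rot|rows 6.7 rows 8.6 q [-0.56  0.22  1.56 -0.    1.36 -0.13] t 4.52
```

{"method": "play_rows", "body": {
  "steps": [
    {"tx": 0,"ty": 0.035,"tz": 0.0,"rx": 0.075,"ry": -0.026,"rz": 0.019,"claw": 1},
    {"tx": 0.0,"ty": 0.07,"tz": 0.0,"rx": 0.15,"ry": -0.052,"rz": 0.037,"claw": 1},
    {"tx": -0.005,"ty": 0.105,"tz": 0.0,"rx": 0.225,"ry": -0.078,"rz": 0.056,"claw": 1},
    {"tx": -0.01,"ty": 0.14,"tz": 0.0,"rx": 0.3,"ry": -0.104,"rz": 0.075,"claw": 1},
    {"tx": -0.012,"ty": 0.175,"tz": 0.0,"rx": 0.375,"ry": -0.13,"rz": 0.093,"claw": 1}
  ]
}}

```text
time_s: 4.93
tool_pos: [485.7, -8.3, 229.7]
orientation: [[0.304, 0.946, 0.109], [0.87, -0.323, 0.373], [0.388, -0.019, -0.922]]
contact_force: [1.2, 0.3, -1.2]
grip_width: 93.2
```

```bash
python3 - <<'E'
from h import *
R=Rt(-45,-103.35,-1);G=np.array([487.3,193.3,26])
plan(R,G+19*R[:,2]-110*R[:,2])
E
```

```text
shift [-0.0132  0.139  -0.1394] rot [ 0.367 -0.125  0.091] |rot|rows 3.3 rows 4.9 q [-0.55  0.13  1.75  0.39  1.39 -0.31] t 4.93
```

{"method": "play_rows", "body": {
  "steps": [
    {"tx": -0.003,"ty": 0.03,"tz": -0.02,"rx": 0.09,"ry": -0.031,"rz": 0.023,"claw": 1},
    {"tx": -0.006,"ty": 0.06,"tz": -0.05,"rx": 0.18,"ry": -0.062,"rz": 0.045,"claw": 1},
    {"tx": -0.009,"ty": 0.09,"tz": -0.08,"rx": 0.27,"ry": -0.093,"rz": 0.068,"claw": 1},
    {"tx": -0.012,"ty": 0.115,"tz": -0.11,"rx": 0.367,"ry": -0.125,"rz": 0.091,"claw": 1},
    {"tx": -0.0132,"ty": 0.139,"tz": -0.1394,"rx": 0.367,"ry": -0.125,"rz": 0.091,"claw": 1}
  ]
}}

```text
time_s: 5.35
tool_pos: [471.8, 130.5, 87.9]
orientation: [[0.164, 0.973, 0.164], [0.685, -0.232, 0.69], [0.71, -0.0, -0.705]]
contact_force: [1.6, -1.2, -0.3]
grip_width: 93.0
```

```bash
python3 - <<'E'
from h import *
R=Rt(-45,-103.35,-1);G=np.array([487.3,193.3,26])
plan(R,G+19*R[:,2])
d=get_image("wrist");cv2.imwrite("pics/w3.png",d["img"])
E
```

```text
shift [ 0.0186  0.0759 -0.0754] rot [-0.003  0.001  0.001] |rot|rows 0.0 rows 2.7 q [-0.55  0.38  2.09  0.84  1.14 -0.87] t 5.35
```

View pics/w3.png

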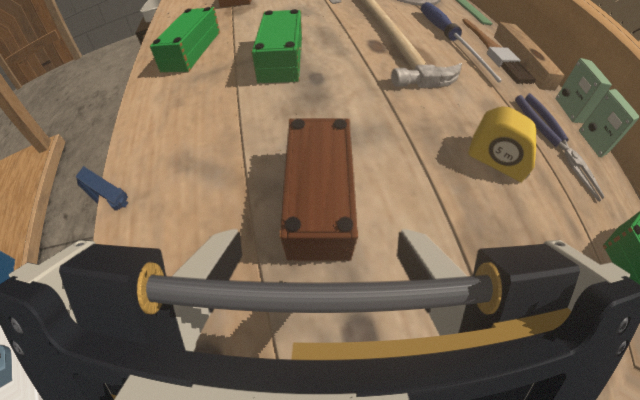

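The case at (319,190) is centred between the fingers. I'll advance and then grip.

{"method": "play_rows", "body": {
  "steps": [
    {"tx": 0.004,"ty": 0.018,"tz": -0.018,"rx": 0,"ry": 0,"rz": 0,"claw": 1},
    {"tx": 0.008,"ty": 0.036,"tz": -0.036,"rx": 0,"ry": 0,"rz": 0,"claw": 1},
    {"tx": 0.013,"ty": 0.054,"tz": -0.054,"rx": 0,"ry": 0,"rz": 0,"claw": 1},
    {"tx": 0.017,"ty": 0.068,"tz": -0.068,"rx": 0,"ry": 0,"rz": 0,"claw": 1},
    {"tx": 0.0186,"ty": 0.076,"tz": -0.0745,"rx": 0,"ry": 0,"rz": 0,"claw": 1}
  ]
}}

```text
time_s: 5.82
tool_pos: [485.8, 212.4, 8.8]
orientation: [[0.168, 0.974, 0.154], [0.685, -0.227, 0.692], [0.709, -0.011, -0.705]]
contact_force: [-0.8, -0.1, 0.9]
grip_width: 93.3
```

```bash
python3 - <<'E'
from h import *
R=Rt(-45,-103.35,-1);G=np.array([487.3,193.3,26])
plan(R,G+19*R[:,2]);s=get_state();print(s["contact_force"],s["tool_pos"])
d=get_image("wrist");cv2.imwrite("pics/w4.png",d["img"])
E
```

```text
shift [ 0.0046 -0.006   0.0038] rot [-0.005 -0.01  -0.004] |rot|rows 0.1 rows 0.2 q [-0.36  0.56  2.13  1.05  0.94 -0.98] t 5.82
[-0.81439308 -0.1226814   0.89342061] [485.81301239 212.35318428   8.77471836]
```

View pics/w4.png

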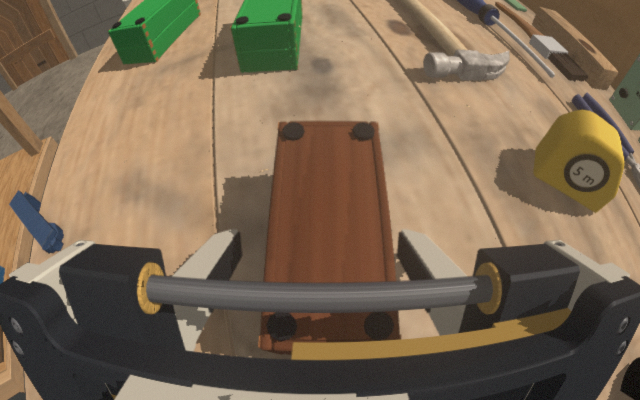

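{"method": "play_rows", "body": {
  "steps": [
    {"tx": 0.0046,"ty": -0.006,"tz": 0.0038,"rx": -0.005,"ry": -0.01,"rz": -0.004,"claw": 1},
    {"tx": 0.0046,"ty": -0.006,"tz": 0.0038,"rx": -0.005,"ry": -0.01,"rz": -0.004,"claw": 1}
  ]
}}

```text
time_s: 6.03
tool_pos: [491.3, 206.0, 13.4]
orientation: [[0.161, 0.973, 0.165], [0.688, -0.23, 0.688], [0.707, 0.002, -0.707]]
contact_force: [-0.4, 0.3, 0.0]
grip_width: 93.2
```

```bash
python3 - <<'E'
from h import *
R=Rt(-45,-103.35,-1);G=np.array([487.3,193.3,26])
plan(R,G+19*R[:,2]);s=get_state();print(s["qd"].round(3))
E
```

```text
shift [-0.0009  0.0003 -0.0009] rot [ 0.     0.002 -0.001] |rot|rows 0.0 rows 0.0 q [-0.37  0.54  2.12  1.05  0.95 -0.98] t 6.03
[-0.013 -0.01   0.004  0.005 -0.003 -0.003]
```

{"method": "play_rows", "body": {
  "steps": [
    {"tx": 0,"ty": 0,"tz": 0,"rx": 0,"ry": 0,"rz": 0,"claw": 0.62},
    {"tx": 0,"ty": 0,"tz": 0,"rx": 0,"ry": 0,"rz": 0,"claw": 0.5},
    {"tx": 0,"ty": 0,"tz": 0,"rx": 0,"ry": 0,"rz": 0,"claw": 0.4},
    {"tx": 0,"ty": 0,"tz": 0,"rx": 0,"ry": 0,"rz": 0,"claw": 0.3},
    {"tx": 0,"ty": 0,"tz": 0,"rx": 0,"ry": 0,"rz": 0,"claw": 0.3}
  ],
  "newtons": 20
}}

```text
time_s: 6.45
tool_pos: [491.5, 205.7, 13.7]
orientation: [[0.161, 0.973, 0.165], [0.688, -0.231, 0.688], [0.707, 0.003, -0.707]]
contact_force: [-0.4, -0.1, -0.0]
grip_width: 64.3
```

{"method": "play_rows", "body": {
  "steps": [
    {"tx": 0,"ty": 0,"tz": 0,"rx": 0,"ry": 0,"rz": 0,"claw": 0.3},
    {"tx": 0,"ty": 0,"tz": 0,"rx": 0,"ry": 0,"rz": 0,"claw": 0.3}
  ],
  "newtons": 50
}}

```text
time_s: 6.62
tool_pos: [491.3, 205.7, 13.7]
orientation: [[0.161, 0.973, 0.165], [0.688, -0.231, 0.688], [0.707, 0.003, -0.707]]
contact_force: [-1.6, -2.1, 1.2]
grip_width: 56.1
```

```bash
python3 - <<'E'
from h import *
s=get_state();print(s["tool_pos"].round(1),s["contact_force"].round(1),s["grip_width"])
d=get_image("wrist");cv2.imwrite("pics/w5.png",d["img"])
E
```

```text
[491.3 205.7  13.7] [-1.6 -2.1  1.2] 56.05024129078289
```

View pics/w5.png

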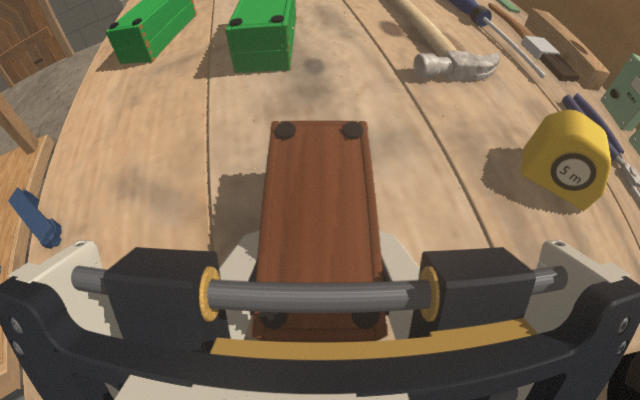

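{"method": "play_rows", "body": {
  "steps": [
    {"tx": 0,"ty": 0,"tz": 0.003,"rx": 0,"ry": 0,"rz": 0,"claw": 0.3},
    {"tx": 0,"ty": 0,"tz": 0.015,"rx": 0,"ry": 0,"rz": 0,"claw": 0.3},
    {"tx": 0,"ty": -0.01,"tz": 0.035,"rx": 0,"ry": 0,"rz": 0,"claw": 0.3},
    {"tx": 0,"ty": -0.02,"tz": 0.06,"rx": 0,"ry": 0,"rz": 0,"claw": 0.3},
    {"tx": 0,"ty": -0.03,"tz": 0.09,"rx": 0,"ry": 0,"rz": 0,"claw": 0.3}
  ]
}}

```text
time_s: 7.08
tool_pos: [490.0, 175.6, 103.4]
orientation: [[0.164, 0.973, 0.162], [0.688, -0.23, 0.688], [0.707, -0.001, -0.708]]
contact_force: [1.1, -0.3, -3.1]
grip_width: 56.0
```

```bash
python3 - <<'E'
from h import *
s=get_state();print(s["tool_pos"].round(1),s["contact_force"].round(1),s["grip_width"])
d=get_image("wrist");cv2.imwrite("pics/w6.png",d["img"])
R=Rt(45,-103.35,-1);G=np.array([490,150,130]);plan(R,G+19*R[:,2])
E
```

```text
[490.  175.6 103.4] [ 1.1 -0.3 -3.1] 55.98296404536914
shift [-0.0065 -0.0369  0.0078] rot [-1.527  0.369 -0.005] |rot|rows 13.1 rows 1.0 q [-0.43  0.35  2.06  0.88  1.12 -0.76] t 7.13
```

View pics/w6.png

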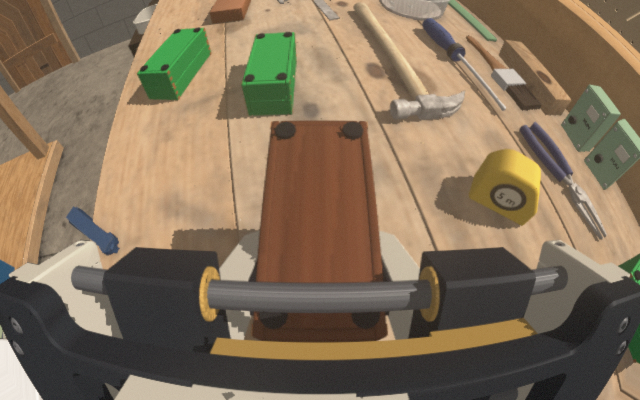

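{"method": "play_rows", "body": {
  "steps": [
    {"tx": 0,"ty": -0.002,"tz": 0.006,"rx": -0.102,"ry": 0.025,"rz": 0,"claw": 0.3},
    {"tx": 0,"ty": -0.005,"tz": 0.01,"rx": -0.204,"ry": 0.049,"rz": 0,"claw": 0.3},
    {"tx": 0,"ty": -0.008,"tz": 0.014,"rx": -0.306,"ry": 0.074,"rz": 0,"claw": 0.3},
    {"tx": 0,"ty": -0.011,"tz": 0.016,"rx": -0.408,"ry": 0.099,"rz": 0,"claw": 0.3},
    {"tx": 0,"ty": -0.014,"tz": 0.018,"rx": -0.51,"ry": 0.123,"rz": 0,"claw": 0.3}
  ]
}}

```text
time_s: 7.55
tool_pos: [493.7, 159.3, 127.8]
orientation: [[0.22, 0.973, 0.065], [0.942, -0.229, 0.245], [0.253, 0.008, -0.967]]
contact_force: [-0.6, 0.5, -3.5]
grip_width: 55.7
```

{"method": "play_rows", "body": {
  "steps": [
    {"tx": 0,"ty": -0.003,"tz": 0,"rx": -0.102,"ry": 0.025,"rz": 0,"claw": 0.3},
    {"tx": 0,"ty": -0.006,"tz": 0,"rx": -0.204,"ry": 0.049,"rz": 0,"claw": 0.3},
    {"tx": 0,"ty": -0.009,"tz": 0,"rx": -0.306,"ry": 0.074,"rz": 0,"claw": 0.3},
    {"tx": 0,"ty": -0.012,"tz": 0,"rx": -0.408,"ry": 0.099,"rz": 0,"claw": 0.3},
    {"tx": 0,"ty": -0.015,"tz": 0,"rx": -0.51,"ry": 0.123,"rz": 0,"claw": 0.3}
  ]
}}

```text
time_s: 7.97
tool_pos: [493.7, 144.7, 128.4]
orientation: [[0.22, 0.974, -0.056], [0.938, -0.226, -0.264], [-0.27, 0.006, -0.963]]
contact_force: [-0.8, -0.4, -3.6]
grip_width: 56.1
```

```bash
python3 - <<'E'
from h import *
s=get_state();print(s["tool_pos"].round(1),s["contact_force"].round(1),s["grip_width"])
R=Rt(45,-103.35,-1);G=np.array([490,150,95]);plan(R,G+19*R[:,2])
E
```

```text
[493.7 144.7 128.4] [-0.8 -0.4 -3.6] 56.05843470457273
shift [-0.0068 -0.0078 -0.0469] rot [-0.497  0.123 -0.006] |rot|rows 4.3 rows 1.2 q [ 0.24  0.38  1.63 -0.26  1.26  0.57] t 7.97
```

{"method": "play_rows", "body": {
  "steps": [
    {"tx": 0,"ty": -0.002,"tz": -0.01,"rx": -0.1,"ry": 0.025,"rz": 0,"claw": 0.3},
    {"tx": -0.002,"ty": -0.003,"tz": -0.02,"rx": -0.2,"ry": 0.05,"rz": 0,"claw": 0.3},
    {"tx": -0.004,"ty": -0.005,"tz": -0.03,"rx": -0.3,"ry": 0.074,"rz": -0.003,"claw": 0.3},
    {"tx": -0.006,"ty": -0.007,"tz": -0.04,"rx": -0.4,"ry": 0.099,"rz": -0.004,"claw": 0.3},
    {"tx": -0.007,"ty": -0.008,"tz": -0.045,"rx": -0.497,"ry": 0.123,"rz": -0.006,"claw": 0.3}
  ]
}}

```text
time_s: 8.38
tool_pos: [485.8, 137.4, 82.1]
orientation: [[0.161, 0.973, -0.164], [0.685, -0.23, -0.691], [-0.71, -0.001, -0.704]]
contact_force: [1.0, 0.3, -3.3]
grip_width: 55.6
```

{"method": "play_rows", "body": {
  "steps": [
    {"tx": 0,"ty": 0,"tz": 0,"rx": 0,"ry": 0,"rz": 0,"claw": 0.3}
  ]
}}

```text
time_s: 8.47
tool_pos: [483.4, 138.7, 76.7]
orientation: [[0.152, 0.974, -0.17], [0.682, -0.228, -0.695], [-0.715, -0.01, -0.699]]
contact_force: [-0.6, 0.8, -4.3]
grip_width: 55.3
```

```bash
python3 - <<'E'
from h import *
R=Rt(45,-103.35,-1);G=np.array([490,150,95]);plan(R,G+19*R[:,2])
s=get_state();print(s["tool_pos"].round(1),s["contact_force"].round(1),s["grip_width"]); print((s["tool_pos"]-19*s["orientation"][:,2]).round(1))
o=[]
for n in("scene","side"):
    d=get_image(n);u=proj(d,[490,150,80]).astype(int)
    o.append(cv2.resize(d["img"][max(0,u[1]-60):u[1]+60,u[0]-65:u[0]+65],(520,480),interpolation=cv2.INTER_CUBIC)[:, :400])
    print(u)
cv2.imwrite("pics/c7.png",np.hstack(o))
cv2.imwrite("pics/w7.png",get_image("wrist")["img"])
E
```

```text
shift [ 0.0035 -0.0018  0.0049] rot [ 0.009 -0.012 -0.003] |rot|rows 0.1 rows 0.2 q [ 0.46  0.71  1.47 -0.58  1.55  0.88] t 8.47
[483.4 138.7  76.7] [-0.6  0.8 -4.3] 55.28302116754463
[486.6 151.9  90. ]
[283 200]
[293 203]
```

View pics/c7.png

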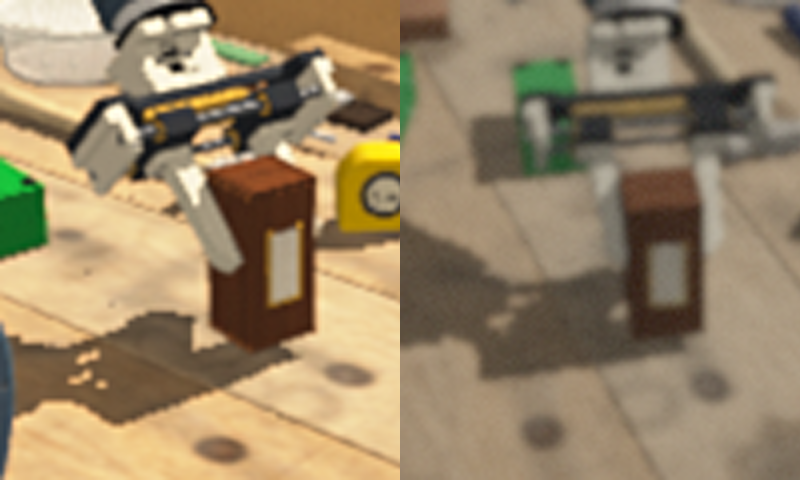

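View pics/w7.png

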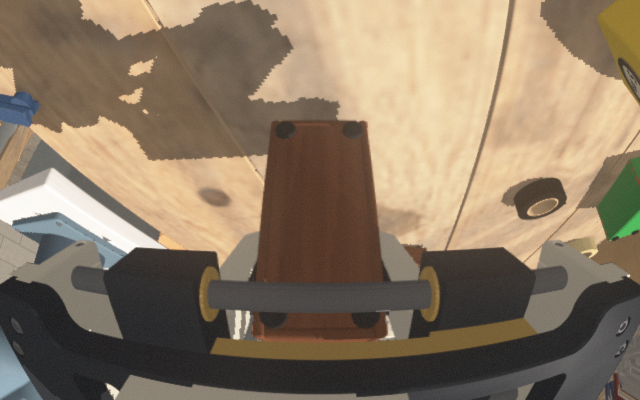

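{"method": "play_rows", "body": {
  "steps": [
    {"tx": 0.001,"ty": 0,"tz": 0,"rx": 0.009,"ry": -0.012,"rz": -0.003,"claw": 0.3},
    {"tx": 0.002,"ty": -0.001,"tz": -0.003,"rx": 0.009,"ry": -0.012,"rz": -0.003,"claw": 0.3},
    {"tx": 0.0035,"ty": -0.002,"tz": -0.006,"rx": 0.009,"ry": -0.012,"rz": -0.003,"claw": 0.3},
    {"tx": 0.0035,"ty": -0.002,"tz": -0.009,"rx": 0.009,"ry": -0.012,"rz": -0.003,"claw": 0.3}
  ]
}}

```text
time_s: 8.95
tool_pos: [490.0, 135.1, 73.8]
orientation: [[0.174, 0.972, -0.157], [0.694, -0.234, -0.681], [-0.699, 0.01, -0.715]]
contact_force: [-0.4, 0.3, -2.8]
grip_width: 56.1
```

```bash
python3 - <<'E'
from h import *
R=Rt(45,-103.35,-1);G=np.array([490,150,76]);plan(R,G+19*R[:,2])
s=get_state();print(s["contact_force"].round(1),(s["tool_pos"]-19*s["orientation"][:,2]).round(1),s["qd"].round(3))
E
```

```text
shift [-0.0031  0.0019 -0.0112] rot [-0.009  0.012  0.003] |rot|rows 0.1 rows 0.3 q [ 0.45  0.7   1.48 -0.58  1.52  0.89] t 8.95
[-0.4  0.3 -2.8] [493.  148.   87.4] [ 0.008  0.063  0.022  0.002 -0.049  0.041]
```

{"method": "play_rows", "body": {
  "steps": [
    {"tx": 0,"ty": 0,"tz": 0,"rx": 0,"ry": 0,"rz": 0,"claw": 0.3},
    {"tx": 0,"ty": 0,"tz": 0,"rx": 0,"ry": 0,"rz": 0,"claw": 0.3}
  ]
}}

```text
time_s: 9.12
tool_pos: [490.1, 134.6, 74.3]
orientation: [[0.175, 0.972, -0.157], [0.694, -0.235, -0.681], [-0.698, 0.01, -0.716]]
contact_force: [0.5, -0.4, -3.1]
grip_width: 55.8
```

```bash
python3 - <<'E'
from h import *
R=Rt(45,-103.35,-1);G=np.array([490,150,76]);plan(R,G+19*R[:,2])
s=get_state();print(s["contact_force"].round(1),(s["tool_pos"]-19*s["orientation"][:,2]).round(1),s["qd"].round(3))
E
```

```text
shift [-0.0032  0.0023 -0.0117] rot [-0.01   0.013  0.004] |rot|rows 0.1 rows 0.3 q [ 0.45  0.7   1.48 -0.58  1.52  0.89] t 9.12
[ 0.5 -0.4 -3.1] [493.1 147.6  87.9] [ 0.005  0.005 -0.006  0.001  0.005  0.001]
```

{"method": "play_rows", "body": {
  "steps": [
    {"tx": -0.001,"ty": 0.001,"tz": -0.002,"rx": -0.005,"ry": 0.006,"rz": 0.002,"claw": 0.3},
    {"tx": -0.002,"ty": 0.002,"tz": -0.005,"rx": -0.01,"ry": 0.013,"rz": 0.004,"claw": 0.3},
    {"tx": -0.0032,"ty": 0.0023,"tz": -0.008,"rx": -0.01,"ry": 0.013,"rz": 0.004,"claw": 0.3},
    {"tx": -0.0032,"ty": 0.0023,"tz": -0.01,"rx": -0.01,"ry": 0.013,"rz": 0.004,"claw": 0.3},
    {"tx": -0.0032,"ty": 0.0023,"tz": -0.01,"rx": -0.01,"ry": 0.013,"rz": 0.004,"claw": 0.3}
  ]
}}

```text
time_s: 9.53
tool_pos: [486.5, 137.0, 63.4]
orientation: [[0.162, 0.973, -0.164], [0.687, -0.231, -0.689], [-0.708, -0.001, -0.706]]
contact_force: [-0.1, 0.3, -3.9]
grip_width: 55.7
```

{"method": "play_rows", "body": {
  "steps": [
    {"tx": 0,"ty": 0,"tz": -0.0005,"rx": 0,"ry": 0,"rz": 0,"claw": 0.3},
    {"tx": 0,"ty": 0,"tz": -0.001,"rx": 0,"ry": 0,"rz": 0,"claw": 0.3},
    {"tx": 0,"ty": 0,"tz": -0.0015,"rx": 0,"ry": 0,"rz": 0,"claw": 0.3}
  ]
}}

```text
time_s: 9.78
tool_pos: [486.4, 137.0, 62.7]
orientation: [[0.162, 0.973, -0.164], [0.687, -0.231, -0.689], [-0.708, -0.001, -0.706]]
contact_force: [-0.7, 1.7, 5.4]
grip_width: 55.8
```

```bash
python3 - <<'E'
from h import *
R=Rt(45,-103.35,-1);G=np.array([490,150,76]);plan(R,G+19*R[:,2])
s=get_state();print(s["contact_force"].round(1),(s["tool_pos"]-19*s["orientation"][:,2]).round(1),s["qd"].round(3))
E
```

```text
shift [ 0.0004 -0.0001 -0.0001] rot [ 0.002 -0.001 -0.   ] |rot|rows 0.0 rows 0.0 q [ 0.45  0.72  1.48 -0.58  1.52  0.9 ] t 9.78
[-0.7  1.7  5.4] [489.6 150.1  76.1] [ 0.001 -0.     0.002 -0.001  0.001  0.006]
```

Contact shows: the force went from -3.9 to +5.4 N. I'll ease off and release.

{"method": "play_rows", "body": {
  "steps": [
    {"tx": 0,"ty": 0,"tz": 0.0004,"rx": 0,"ry": 0,"rz": 0,"claw": 0.3},
    {"tx": 0,"ty": 0,"tz": 0.0004,"rx": 0,"ry": 0,"rz": 0,"claw": 0.3}
  ],
  "newtons": 8
}}

```text
time_s: 9.95
tool_pos: [486.6, 137.1, 63.1]
orientation: [[0.162, 0.973, -0.164], [0.687, -0.231, -0.689], [-0.708, -0.001, -0.706]]
contact_force: [0.9, -0.8, -2.9]
grip_width: 55.3
```

{"method": "play_rows", "body": {
  "steps": [
    {"tx": 0,"ty": 0,"tz": 0,"rx": 0,"ry": 0,"rz": 0,"claw": 0.65},
    {"tx": 0,"ty": 0,"tz": 0,"rx": 0,"ry": 0,"rz": 0,"claw": 0.75},
    {"tx": 0,"ty": 0,"tz": 0,"rx": 0,"ry": 0,"rz": 0,"claw": 0.85},
    {"tx": 0,"ty": 0,"tz": 0,"rx": 0,"ry": 0,"rz": 0,"claw": 1},
    {"tx": 0,"ty": 0,"tz": 0,"rx": 0,"ry": 0,"rz": 0,"claw": 1}
  ]
}}

```text
time_s: 10.37
tool_pos: [486.6, 137.0, 63.2]
orientation: [[0.162, 0.973, -0.164], [0.687, -0.231, -0.689], [-0.708, -0.001, -0.706]]
contact_force: [-0.0, 0.7, -0.2]
grip_width: 82.4
```

```bash
python3 - <<'E'
from h import *
s=get_state();print(s["contact_force"].round(1),s["grip_width"],s["tool_pos"].round(1))
d=get_image("wrist");cv2.imwrite("pics/w8.png",d["img"])
plan(Rt(45,-103.35,-1),s["tool_pos"]-120*s["orientation"][:,2])
E
```

```text
[-0.   0.7 -0.2] 82.40496790055951 [486.6 137.   63.2]
shift [0.0196 0.0827 0.0848] rot [ 0.001 -0.001 -0.   ] |rot|rows 0.0 rows 3.0 q [ 0.45  0.72  1.48 -0.58  1.52  0.89] t 10.42
```

View pics/w8.png

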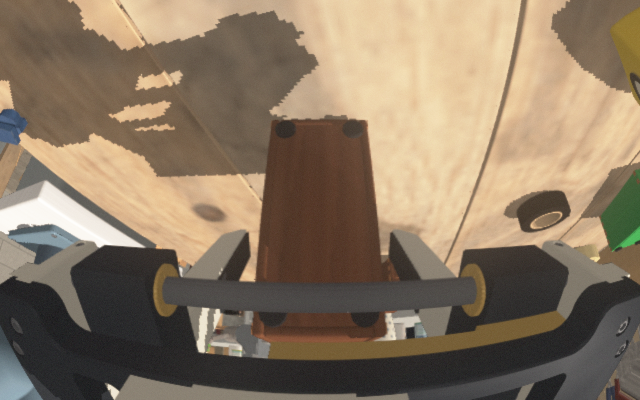

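The case stands free and has not moved. Next I'll retract along the tool axis.

{"method": "play_rows", "body": {
  "steps": [
    {"tx": 0,"ty": 0,"tz": 0,"rx": 0,"ry": 0,"rz": 0,"claw": 1},
    {"tx": 0.003,"ty": 0.0115,"tz": 0.012,"rx": 0,"ry": 0,"rz": 0,"claw": 1},
    {"tx": 0.008,"ty": 0.031,"tz": 0.032,"rx": 0,"ry": 0,"rz": 0,"claw": 1},
    {"tx": 0.013,"ty": 0.055,"tz": 0.056,"rx": 0,"ry": 0,"rz": 0,"claw": 1},
    {"tx": 0.0196,"ty": 0.0827,"tz": 0.0848,"rx": 0,"ry": 0,"rz": 0,"claw": 1}
  ]
}}

```text
time_s: 10.83
tool_pos: [505.5, 219.5, 148.1]
orientation: [[0.161, 0.973, -0.167], [0.686, -0.232, -0.69], [-0.71, -0.003, -0.705]]
contact_force: [1.6, 0.8, -0.8]
grip_width: 92.9
```

```bash
python3 - <<'E'
from h import *
s=get_state();print(s["contact_force"].round(1),s["grip_width"],s["tool_pos"].round(1))
R=Rt(0,-103.35,-1);plan(R,[485,150,255])
R=Rt(-45,-103.35,-1);G=np.array([490,150,76]);print((G+19*R[:,2]-110*R[:,2]).round(1))
E
```

```text
[ 1.6  0.8 -0.8] 92.87618922796949 [505.5 219.5 148.1]
shift [-0.0205 -0.0695  0.1069] rot [ 0.767 -0.186 -0.   ] |rot|rows 6.6 rows 3.2 q [ 0.54  0.73  1.22 -0.54  1.78  0.83] t 10.83
[475.1  87.4 140.3]
```

{"method": "play_rows", "body": {
  "steps": [
    {"tx": 0,"ty": 0,"tz": 0.035,"rx": 0.11,"ry": -0.026,"rz": 0,"claw": 1},
    {"tx": 0,"ty": -0.005,"tz": 0.07,"rx": 0.22,"ry": -0.052,"rz": 0,"claw": 1},
    {"tx": 0,"ty": -0.015,"tz": 0.1,"rx": 0.33,"ry": -0.078,"rz": 0,"claw": 1},
    {"tx": -0.005,"ty": -0.03,"tz": 0.12,"rx": 0.44,"ry": -0.104,"rz": 0,"claw": 1},
    {"tx": -0.01,"ty": -0.05,"tz": 0.125,"rx": 0.55,"ry": -0.13,"rz": 0,"claw": 1}
  ]
}}

```text
time_s: 11.25
tool_pos: [497.5, 170.7, 278.0]
orientation: [[0.223, 0.974, -0.043], [0.951, -0.228, -0.209], [-0.213, 0.006, -0.977]]
contact_force: [0.8, -1.9, 0.5]
grip_width: 92.9
```

```bash
python3 - <<'E'
from h import *
R=Rt(-45,-103.35,-1);G=np.array([489.6,150.2,75]);plan(R,G+19*R[:,2]-110*R[:,2])
s=get_state();d=get_image("wrist");cv2.imwrite("pics/w9.png",d["img"]);np.save("s9.npy",s,allow_pickle=True)
E
```

```text
shift [-0.0228 -0.0831 -0.1387] rot [ 0.975 -0.224 -0.   ] |rot|rows 8.3 rows 4.1 q [ 0.25  0.27  1.4  -0.19  1.57  0.49] t 11.25
```

View pics/w9.png

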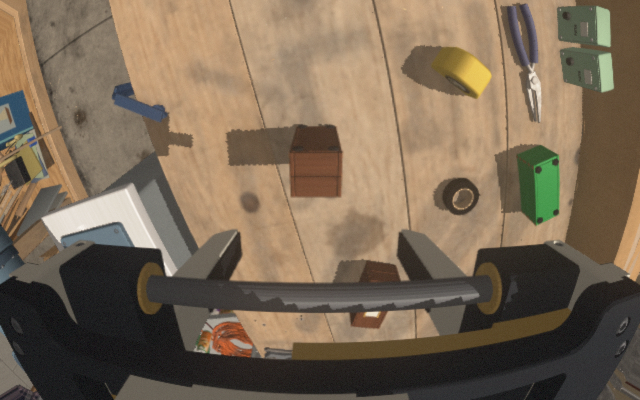

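The case stands upright and shut, its top end around (316,172). I'll measure it.

```bash
python3 - <<'E'
from h import *
s=np.load("s9.npy",allow_pickle=True).item();d=get_image("wrist")
P=np.array([wplane(d,p,s,120) for p in [(290.5,149),(342,150),(341.5,197),(290,197)]]);print(P.round(1),P.mean(0).round(1))
cv2.imwrite("pics/c9.png",cv2.resize(d["img"][110:215,270:360],None,fx=5,fy=5,interpolation=cv2.INTER_CUBIC))
E
```

```text
[[472.6 183.2 120. ]
 [524.3 169.8 120. ]
 [512.9 116.4 120. ]
 [457.3 129.6 120. ]] [491.7 149.7 120. ]
```

View pics/c9.png

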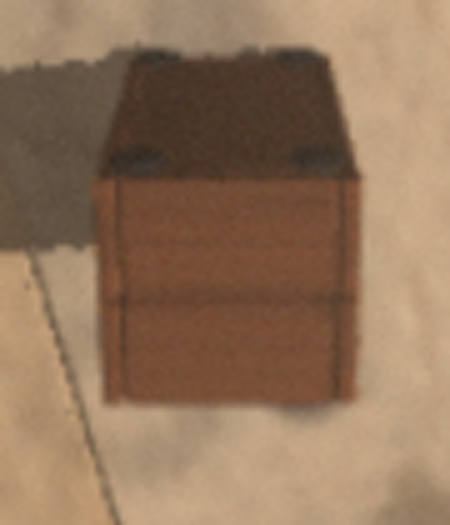

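{"method": "play_rows", "body": {
  "steps": [
    {"tx": -0.004,"ty": -0.03,"tz": 0,"rx": 0.105,"ry": -0.024,"rz": 0,"claw": 1},
    {"tx": -0.009,"ty": -0.06,"tz": 0,"rx": 0.21,"ry": -0.048,"rz": 0,"claw": 1},
    {"tx": -0.013,"ty": -0.085,"tz": -0.01,"rx": 0.315,"ry": -0.072,"rz": 0,"claw": 1},
    {"tx": -0.018,"ty": -0.1,"tz": -0.02,"rx": 0.42,"ry": -0.097,"rz": 0,"claw": 1},
    {"tx": -0.023,"ty": -0.11,"tz": -0.03,"rx": 0.525,"ry": -0.121,"rz": 0,"claw": 1}
  ]
}}

```text
time_s: 11.77
tool_pos: [472.7, 53.9, 248.1]
orientation: [[0.225, 0.972, 0.075], [0.921, -0.237, 0.309], [0.318, -0.0, -0.948]]
contact_force: [-0.3, -0.6, -0.4]
grip_width: 93.1
```

```bash
python3 - <<'E'
from h import *
s=np.load("s9.npy",allow_pickle=True).item();d=get_image("wrist")
for p in [(270+105/5,169.6),(270+355/5,169.6),(290,145.4),(341.5,145.4),(291,190.3),(341,190.3)]: print(wplane(d,p,s,120).round(1))
R=Rt(-45,-103.35,-1);G=np.array([489.4,149,75]);plan(R,G+19*R[:,2]-110*R[:,2])
E
```

```text
[467.3 161.4 120. ]
[519.1 149.1 120. ]
[473.3 187.7 120. ]
[525.  175.4 120. ]
[460.8 137.9 120. ]
[514.2 125.2 120. ]
shift [ 0.004   0.0375 -0.1047] rot [ 0.444 -0.116  0.011] |rot|rows 3.8 rows 2.8 q [-0.4   0.07  1.75  0.33  1.39 -0.22] t 11.82
```

{"method": "play_rows", "body": {
  "steps": [
    {"tx": 0.001,"ty": 0.01,"tz": -0.025,"rx": 0.1,"ry": -0.026,"rz": 0.003,"claw": 1},
    {"tx": 0.002,"ty": 0.02,"tz": -0.05,"rx": 0.2,"ry": -0.052,"rz": 0.005,"claw": 1},
    {"tx": 0.003,"ty": 0.03,"tz": -0.08,"rx": 0.3,"ry": -0.078,"rz": 0.008,"claw": 1},
    {"tx": 0.004,"ty": 0.0375,"tz": -0.105,"rx": 0.4,"ry": -0.104,"rz": 0.01,"claw": 1},
    {"tx": 0.004,"ty": 0.0375,"tz": -0.105,"rx": 0.444,"ry": -0.116,"rz": 0.011,"claw": 1}
  ]
}}

```text
time_s: 12.23
tool_pos: [471.4, 88.2, 134.6]
orientation: [[0.169, 0.973, 0.157], [0.681, -0.231, 0.695], [0.712, -0.01, -0.702]]
contact_force: [-0.8, 0.6, -0.4]
grip_width: 93.0
```

{"method": "play_rows", "body": {
  "steps": [
    {"tx": 0,"ty": 0,"tz": 0,"rx": 0,"ry": 0,"rz": 0,"claw": 1},
    {"tx": 0,"ty": 0,"tz": 0,"rx": 0,"ry": 0,"rz": 0,"claw": 1}
  ]
}}

```text
time_s: 12.4
tool_pos: [470.3, 88.5, 133.0]
orientation: [[0.173, 0.973, 0.153], [0.68, -0.231, 0.696], [0.712, -0.016, -0.702]]
contact_force: [0.1, -0.3, 0.2]
grip_width: 93.0
```

```bash
python3 - <<'E'
from h import *
s=get_state();d=get_image("wrist");cv2.imwrite("pics/w10.png",d["img"]);np.save("s10.npy",s,allow_pickle=True)
R=Rt(-45,-103.35,-1);G=np.array([489.4,149,75]);plan(R,G+19*R[:,2]);print(s["qd"].round(3))
cv2.imwrite("pics/c10.png",cv2.resize(d["img"][60:260,220:420],None,fx=3,fy=3,interpolation=cv2.INTER_CUBIC))
E
```

```text
shift [ 0.0214  0.0736 -0.0725] rot [-0.009 -0.011 -0.001] |rot|rows 0.1 rows 2.6 q [-0.63  0.32  2.02  0.75  1.29 -0.79] t 12.45
[ 0.025 -0.054 -0.032  0.001  0.003  0.012]
```

View pics/c10.png

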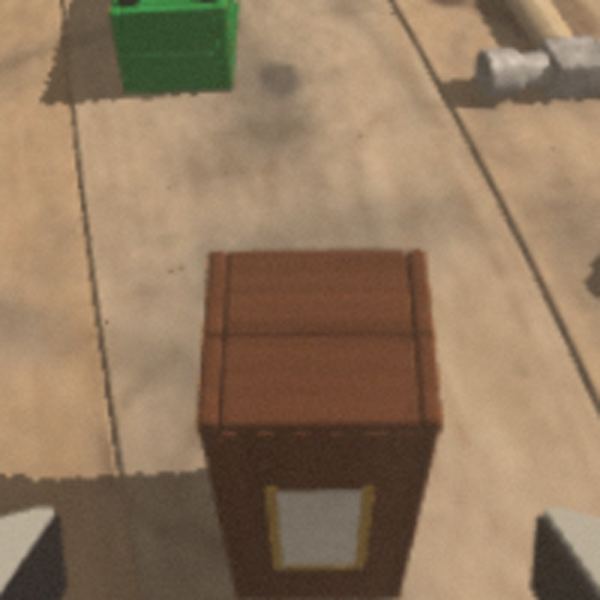

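The top end face and lid (card) face the tool, with the seam at crop (204,334) to (432,333).

```bash
python3 - <<'E'
from h import *
s=np.load("s10.npy",allow_pickle=True).item();d=get_image("wrist")
P=np.array([wplane(d,(220+(x-1)/3,60+(y-1)/3),s,120) for x,y in [(208,253),(425,251),(440,428),(200,427),(204,334),(432,333)]]);print(P.round(1),"seam",P[4:].mean(0))
print([np.linalg.norm(P[i]-P[j]).round(1) for i,j in((0,1),(2,3),(0,3),(1,2))])
e=P[5]-P[4];print(np.degrees(np.arctan2(e[1],e[0])))
E
```

```text
[[469.5 180.  120. ]
 [524.1 167.1 120. ]
 [511.3 115.9 120. ]
 [458.5 129.2 120. ]
 [464.  154.6 120. ]
 [517.6 141.6 120. ]] seam [490.81019618 148.14121255 120.        ]
[np.float64(56.0), np.float64(54.5), np.float64(51.9), np.float64(52.8)]
-13.634284296312556
```

```bash
python3 - <<'E'
from h import *
R=Rt(-45,-103.35,-1);G=np.array([490.3,148.3,75]);plan(R,G+19*R[:,2]-50*R[:,2]);plan(R,G+19*R[:,2])
E
```

```text
shift [ 0.0136  0.0386 -0.0379] rot [-0.008 -0.009 -0.001] |rot|rows 0.1 rows 1.4 q [-0.63  0.31  2.02  0.75  1.29 -0.79] t 12.5
shift [ 0.0218  0.073  -0.0732] rot [-0.008 -0.009 -0.001] |rot|rows 0.1 rows 2.6 q [-0.63  0.31  2.02  0.75  1.29 -0.79] t 12.5
```

{"method": "play_rows", "body": {
  "steps": [
    {"tx": 0.006,"ty": 0.014,"tz": -0.014,"rx": -0.008,"ry": -0.009,"rz": 0,"claw": 1},
    {"tx": 0.01,"ty": 0.027,"tz": -0.026,"rx": -0.008,"ry": -0.009,"rz": 0,"claw": 1},
    {"tx": 0.0136,"ty": 0.0386,"tz": -0.038,"rx": -0.008,"ry": -0.009,"rz": 0,"claw": 1},
    {"tx": 0.0136,"ty": 0.0386,"tz": -0.038,"rx": -0.008,"ry": -0.009,"rz": 0,"claw": 1},
    {"tx": 0.0136,"ty": 0.0386,"tz": -0.038,"rx": -0.008,"ry": -0.009,"rz": 0,"claw": 1}
  ]
}}

```text
time_s: 12.92
tool_pos: [485.2, 127.9, 97.7]
orientation: [[0.159, 0.974, 0.161], [0.69, -0.226, 0.688], [0.706, 0.002, -0.708]]
contact_force: [-0.7, 0.7, 0.9]
grip_width: 93.2
```

```bash
python3 - <<'E'
from h import *
R=Rt(-45,-103.35,-1);G=np.array([490.3,148.3,75]);plan(R,G+19*R[:,2])
E
```

```text
shift [ 0.0082  0.0334 -0.0361] rot [ 0.002  0.001 -0.005] |rot|rows 0.0 rows 1.2 q [-0.54  0.38  2.05  0.82  1.16 -0.83] t 12.92
```

{"method": "play_rows", "body": {
  "steps": [
    {"tx": 0.003,"ty": 0.011,"tz": -0.012,"rx": 0,"ry": 0,"rz": -0.005,"claw": 1},
    {"tx": 0.006,"ty": 0.022,"tz": -0.024,"rx": 0,"ry": 0,"rz": -0.005,"claw": 1},
    {"tx": 0.0082,"ty": 0.0334,"tz": -0.0361,"rx": 0,"ry": 0,"rz": -0.005,"claw": 1},
    {"tx": 0.0082,"ty": 0.0334,"tz": -0.0361,"rx": 0,"ry": 0,"rz": -0.005,"claw": 1},
    {"tx": 0.0082,"ty": 0.0334,"tz": -0.0361,"rx": 0,"ry": 0,"rz": -0.005,"claw": 1}
  ]
}}

```text
time_s: 13.33
tool_pos: [493.6, 161.3, 62.4]
orientation: [[0.161, 0.973, 0.164], [0.69, -0.23, 0.687], [0.706, 0.003, -0.708]]
contact_force: [0.1, 0.7, -0.8]
grip_width: 92.9
```

```bash
python3 - <<'E'
from h import *
R=Rt(-45,-103.35,-1);G=np.array([490.3,148.3,75]);plan(R,G+19*R[:,2]);s=get_state();print(s["contact_force"].round(1),s["qd"].round(3))
cv2.imwrite("pics/w11.png",get_image("wrist")["img"])
E
```

```text
shift [-0.0002  0.0001 -0.0009] rot [ 0.002  0.002 -0.001] |rot|rows 0.0 rows 0.0 q [-0.46  0.45  2.08  0.91  1.06 -0.87] t 13.33
[ 0.1  0.7 -0.8] [-0.016 -0.01  -0.01  -0.002  0.004  0.002]
```

View pics/w11.png

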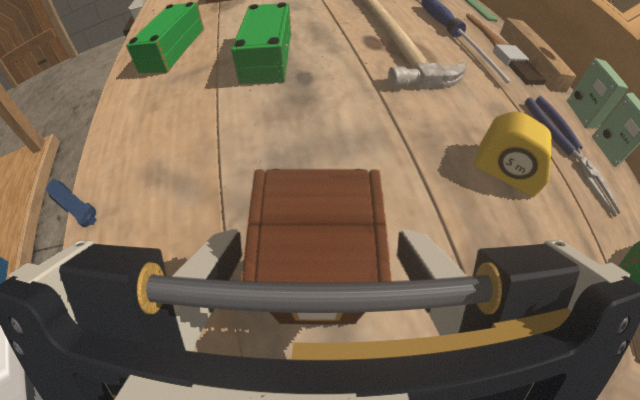

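The case is centred at column 319 and the body clears it. I'll close softly and then firmly.

{"method": "play_rows", "body": {
  "steps": [
    {"tx": 0,"ty": 0,"tz": 0,"rx": 0,"ry": 0,"rz": 0,"claw": 0.7},
    {"tx": 0,"ty": 0,"tz": 0,"rx": 0,"ry": 0,"rz": 0,"claw": 0.65},
    {"tx": 0,"ty": 0,"tz": 0,"rx": 0,"ry": 0,"rz": 0,"claw": 0.62},
    {"tx": 0,"ty": 0,"tz": 0,"rx": 0,"ry": 0,"rz": 0,"claw": 0.58},
    {"tx": 0,"ty": 0,"tz": 0,"rx": 0,"ry": 0,"rz": 0,"claw": 0.5}
  ],
  "newtons": 5
}}

```text
time_s: 13.8
tool_pos: [494.1, 160.5, 62.9]
orientation: [[0.161, 0.973, 0.166], [0.69, -0.231, 0.686], [0.706, 0.004, -0.708]]
contact_force: [0.2, 0.2, 0.3]
grip_width: 64.3
```

{"method": "play_rows", "body": {
  "steps": [
    {"tx": 0,"ty": 0,"tz": 0,"rx": 0,"ry": 0,"rz": 0,"claw": 0.45},
    {"tx": 0,"ty": 0,"tz": 0,"rx": 0,"ry": 0,"rz": 0,"claw": 0.4},
    {"tx": 0,"ty": 0,"tz": 0,"rx": 0,"ry": 0,"rz": 0,"claw": 0.3}
  ]
}}

```text
time_s: 14.05
tool_pos: [493.9, 160.6, 62.9]
orientation: [[0.161, 0.973, 0.165], [0.69, -0.231, 0.686], [0.706, 0.003, -0.708]]
contact_force: [-1.8, -0.6, 3.1]
grip_width: 55.9
```

{"method": "play_rows", "body": {
  "steps": [
    {"tx": 0,"ty": 0,"tz": 0,"rx": 0,"ry": 0,"rz": 0,"claw": 0.3},
    {"tx": 0,"ty": 0,"tz": 0,"rx": 0,"ry": 0,"rz": 0,"claw": 0.3},
    {"tx": 0,"ty": 0,"tz": 0,"rx": 0,"ry": 0,"rz": 0,"claw": 0.3}
  ],
  "newtons": 50
}}

```text
time_s: 14.3
tool_pos: [493.9, 160.6, 62.9]
orientation: [[0.161, 0.973, 0.165], [0.69, -0.231, 0.686], [0.706, 0.003, -0.708]]
contact_force: [-1.3, -0.8, 2.5]
grip_width: 55.8
```

```bash
python3 - <<'E'
from h import *
s=get_state();np.save("s12.npy",s,allow_pickle=True);print(s["tool_pos"].round(2),s["orientation"].round(4),s["contact_force"].round(1),s["grip_width"])
d=get_image("wrist");cv2.imwrite("pics/w12.png",d["img"])
cv2.imwrite("pics/c12.png",cv2.resize(d["img"][150:330,220:420],None,fx=3,fy=3,interpolation=cv2.INTER_CUBIC))
E
```

```text
[493.87 160.58  62.9 ] [[ 0.161   0.973   0.1652]
 [ 0.6896 -0.2306  0.6865]
 [ 0.7061  0.0034 -0.7081]] [-1.3 -0.8  2.5] 55.78923562434455
```

View pics/c12.png

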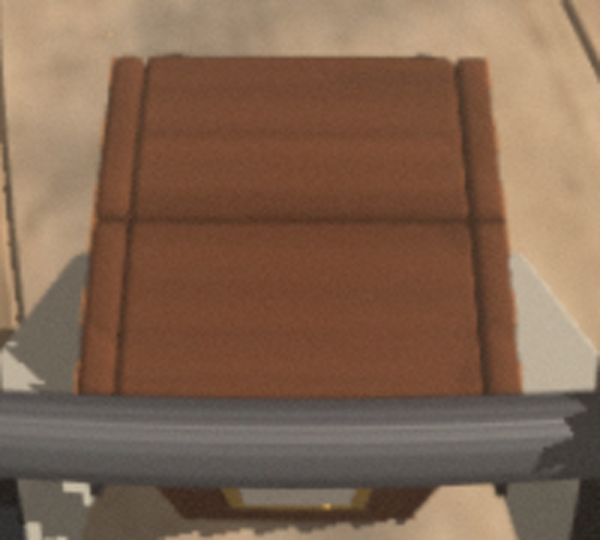

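```bash
python3 - <<'E'
from h import *
s=np.load("s12.npy",allow_pickle=True).item();d=get_image("wrist")
P=np.array([wplane(d,(220+(x-1)/3,150+(y-1)/3),s,120) for x,y in [(97,217),(503,219),(111,58),(487,58)]]);print(P.round(1),P[:2].mean(0).round(1),P[2:].mean(0).round(1))
Rg=s["orientation"];e=P[1]-P[0];print("seam az",np.degrees(np.arctan2(e[1],e[0])),"jaw az",np.degrees(np.arctan2(Rg[1,1],Rg[0,1])),"G",(s["tool_pos"]-19*Rg[:,2]).round(1))
D=np.array([np.cos(np.radians(-103.35)),np.sin(np.radians(-103.35)),0])
sm=P[:2].mean(0);print("centre",sm-2.5*D, "from far edge (feet side, 24.5 beyond centre):",P[2:].mean(0)+24.5*D)
E
```

```text
[[465.6 154.  120. ]
 [519.2 141.  120. ]
 [471.  179.9 120. ]
 [526.  167.  120. ]] [492.4 147.5 120. ] [498.5 173.4 120. ]
seam az -13.58465375236006 jaw az -13.334755635071065 G [490.7 147.5  76.4]
centre [493.00636424 149.92774084 120.        ] from far edge (feet side, 24.5 beyond centre): [492.82265165 149.59506684 120.        ]
```

{"method": "play_rows", "body": {
  "steps": [
    {"tx": 0,"ty": 0,"tz": 0.003,"rx": 0,"ry": 0,"rz": 0,"claw": 0.3},
    {"tx": 0,"ty": 0,"tz": 0.015,"rx": 0,"ry": 0,"rz": 0,"claw": 0.3},
    {"tx": 0,"ty": 0,"tz": 0.038,"rx": 0,"ry": 0,"rz": 0,"claw": 0.3},
    {"tx": 0,"ty": 0,"tz": 0.068,"rx": 0,"ry": 0,"rz": 0,"claw": 0.3},
    {"tx": 0,"ty": 0,"tz": 0.1,"rx": 0,"ry": 0,"rz": 0,"claw": 0.3}
  ]
}}

```text
time_s: 14.82
tool_pos: [492.9, 160.7, 163.0]
orientation: [[0.164, 0.973, 0.163], [0.69, -0.231, 0.686], [0.706, 0.0, -0.709]]
contact_force: [1.1, -0.4, -2.7]
grip_width: 55.6
```

```bash
cat >> h.py <<'E'
def final(C,dz=0):
    s=np.load("s12.npy",allow_pickle=True).item();Rg=s["orientation"]
    a=np.radians(-103.35);b=np.radians(-115.5);k=np.array([0,0,1.])
    D=np.array([np.cos(a),np.sin(a),0]);E=np.array([np.cos(b),np.sin(b),0])
    A=np.c_[k,D,np.cross(k,D)];B=np.c_[-E,k,np.cross(-E,k)];Q=B@A.T
    ct=np.array(s["tool_pos"])-19*Rg[:,2]-2.6*D-16.4*k - s["tool_pos"]  # TCP->centre at grip
    return Q@Rg, np.array(C,float)+[0,0,dz]-Q@ct
E
python3 - <<'E'
from h import *
s=get_state();print(s["contact_force"].round(1),s["grip_width"])
R,p=final([526.9,-138.9,82.5],60);print(R.round(3),p.round(1));plan(R,p)
d=get_image("wrist");cv2.imwrite("pics/w13.png",d["img"])
E
```

```text
[ 1.1 -0.4 -2.7] 55.581149469736246
[[ 0.302  0.904 -0.303]
 [ 0.638 -0.427 -0.64 ]
 [-0.708 -0.    -0.706]] [ 528.2 -136.3  131.7]
shift [ 0.0353 -0.2969 -0.0313] rot [-1.484  0.521 -0.164] |rot|rows 13.2 rows 7.5 q [-0.46  0.26  2.    0.81  1.24 -0.65] t 14.82
```

View pics/w13.png

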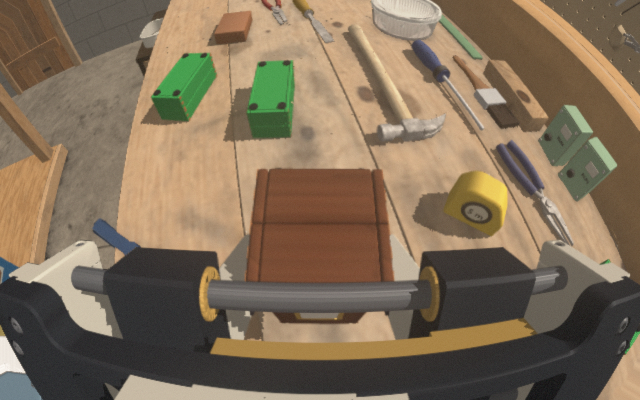

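{"method": "play_rows", "body": {
  "steps": [
    {"tx": 0.002,"ty": -0.015,"tz": 0.006,"rx": -0.098,"ry": 0.034,"rz": -0.011,"claw": 0.3},
    {"tx": 0.005,"ty": -0.035,"tz": 0.012,"rx": -0.196,"ry": 0.069,"rz": -0.022,"claw": 0.3},
    {"tx": 0.007,"ty": -0.055,"tz": 0.018,"rx": -0.294,"ry": 0.103,"rz": -0.032,"claw": 0.3},
    {"tx": 0.01,"ty": -0.075,"tz": 0.02,"rx": -0.392,"ry": 0.138,"rz": -0.043,"claw": 0.3},
    {"tx": 0.012,"ty": -0.095,"tz": 0.02,"rx": -0.49,"ry": 0.172,"rz": -0.054,"claw": 0.3}
  ]
}}

```text
time_s: 15.28
tool_pos: [508.6, 64.1, 190.5]
orientation: [[0.288, 0.956, 0.05], [0.922, -0.291, 0.255], [0.259, -0.027, -0.966]]
contact_force: [-0.5, -0.5, -4.3]
grip_width: 55.6
```

```bash
python3 - <<'E'
from h import *
s=get_state();print(s["contact_force"].round(1),s["grip_width"])
R,p=final([526.9,-138.9,82.5],80);plan(R,p)
E
```

```text
[-0.5 -0.5 -4.3] 55.55617019835418
shift [ 0.0196 -0.2003 -0.0388] rot [-0.987  0.355 -0.118] |rot|rows 8.8 rows 5.1 q [-0.29  0.19  1.73  0.28  1.26 -0.08] t 15.28
```

{"method": "play_rows", "body": {
  "steps": [
    {"tx": 0.002,"ty": -0.02,"tz": 0,"rx": -0.098,"ry": 0.035,"rz": -0.012,"claw": 0.3},
    {"tx": 0.004,"ty": -0.04,"tz": 0,"rx": -0.196,"ry": 0.07,"rz": -0.024,"claw": 0.3},
    {"tx": 0.006,"ty": -0.06,"tz": 0,"rx": -0.294,"ry": 0.106,"rz": -0.035,"claw": 0.3},
    {"tx": 0.008,"ty": -0.08,"tz": 0,"rx": -0.392,"ry": 0.141,"rz": -0.047,"claw": 0.3},
    {"tx": 0.01,"ty": -0.1,"tz": 0,"rx": -0.49,"ry": 0.176,"rz": -0.058,"claw": 0.3}
  ]
}}

```text
time_s: 15.7
tool_pos: [518.9, -36.3, 191.0]
orientation: [[0.343, 0.931, -0.123], [0.903, -0.363, -0.231], [-0.26, -0.032, -0.965]]
contact_force: [0.2, 0.9, -2.9]
grip_width: 55.9
```

```bash
python3 - <<'E'
from h import *
s=get_state();print(s["contact_force"].round(1),s["grip_width"])
R,p=final([526.9,-138.9,82.5],80);plan(R,p)
E
```

```text
[ 0.2  0.9 -2.9] 55.921547530769786
shift [ 0.0093 -0.0999 -0.0393] rot [-0.493  0.179 -0.06 ] |rot|rows 4.4 rows 2.7 q [-0.11  0.32  1.56 -0.25  1.37  0.32] t 15.7
```

{"method": "play_rows", "body": {
  "steps": [
    {"tx": 0.002,"ty": -0.02,"tz": 0,"rx": -0.098,"ry": 0.036,"rz": -0.012,"claw": 0.3},
    {"tx": 0.004,"ty": -0.04,"tz": -0.006,"rx": -0.196,"ry": 0.072,"rz": -0.024,"claw": 0.3},
    {"tx": 0.006,"ty": -0.06,"tz": -0.016,"rx": -0.294,"ry": 0.107,"rz": -0.036,"claw": 0.3},
    {"tx": 0.008,"ty": -0.08,"tz": -0.026,"rx": -0.392,"ry": 0.143,"rz": -0.048,"claw": 0.3},
    {"tx": 0.0093,"ty": -0.1,"tz": -0.036,"rx": -0.493,"ry": 0.179,"rz": -0.06,"claw": 0.3}
  ]
}}

```text
time_s: 16.12
tool_pos: [528.9, -136.3, 154.6]
orientation: [[0.301, 0.904, -0.302], [0.636, -0.427, -0.643], [-0.71, 0.001, -0.704]]
contact_force: [0.0, -1.6, -2.8]
grip_width: 55.9
```

{"method": "play_rows", "body": {
  "steps": [
    {"tx": 0,"ty": 0,"tz": 0,"rx": 0,"ry": 0,"rz": 0,"claw": 0.3},
    {"tx": 0,"ty": 0,"tz": 0,"rx": 0,"ry": 0,"rz": 0,"claw": 0.3}
  ]
}}

```text
time_s: 16.28
tool_pos: [527.9, -135.2, 151.3]
orientation: [[0.297, 0.905, -0.306], [0.639, -0.426, -0.64], [-0.71, -0.006, -0.704]]
contact_force: [-0.3, 0.7, -2.1]
grip_width: 56.0
```

```bash
python3 - <<'E'
from h import *
s=get_state();print(s["contact_force"].round(1),s["grip_width"],s["qd"].round(3))
R,p=final([526.9,-138.9,82.5],40);plan(R,p)
o=[]
for n in("scene","side"):
    d=get_image(n);u=proj(d,[526,-139,80]).astype(int);print(u)
    o.append(cv2.resize(d["img"][u[1]-60:u[1]+60,u[0]-50:u[0]+50],(400,480),interpolation=cv2.INTER_CUBIC))
cv2.imwrite("pics/c14.png",np.hstack(o))
E
```

```text
[-0.3  0.7 -2.1] 56.000195954253265 [-0.007 -0.078 -0.027  0.009  0.007 -0.015]
shift [ 0.0003 -0.001  -0.0396] rot [ 0.    -0.006 -0.001] |rot|rows 0.0 rows 1.0 q [-0.02  0.58  1.49 -0.7   1.49  0.64] t 16.28
[380 227]
[350 263]
```

View pics/c14.png

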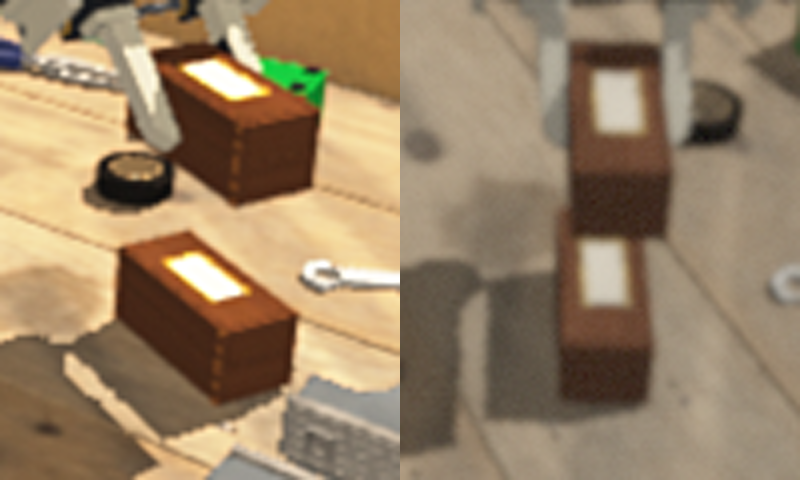

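The turned case is shut, lid up, above the rest case with its card up. I'll lower it to about 8 mm above and check alignment.

{"method": "play_rows", "body": {
  "steps": [
    {"tx": 0,"ty": 0,"tz": -0.015,"rx": 0,"ry": -0.006,"rz": 0,"claw": 0.3},
    {"tx": 0,"ty": -0.001,"tz": -0.032,"rx": 0,"ry": -0.006,"rz": 0,"claw": 0.3},
    {"tx": 0,"ty": -0.001,"tz": -0.048,"rx": 0,"ry": -0.006,"rz": 0,"claw": 0.3},
    {"tx": 0,"ty": -0.001,"tz": -0.06,"rx": 0,"ry": -0.006,"rz": 0,"claw": 0.3},
    {"tx": 0,"ty": -0.001,"tz": -0.068,"rx": 0,"ry": -0.006,"rz": 0,"claw": 0.3}
  ]
}}

```text
time_s: 16.8
tool_pos: [528.9, -136.6, 86.6]
orientation: [[0.307, 0.904, -0.297], [0.639, -0.427, -0.64], [-0.705, 0.007, -0.709]]
contact_force: [-0.7, -0.1, -2.6]
grip_width: 55.5
```

{"method": "play_rows", "body": {
  "steps": [
    {"tx": 0,"ty": 0,"tz": 0,"rx": 0,"ry": 0,"rz": 0,"claw": 0.3},
    {"tx": 0,"ty": 0,"tz": 0,"rx": 0,"ry": 0,"rz": 0,"claw": 0.3}
  ]
}}

```text
time_s: 16.97
tool_pos: [528.8, -136.6, 86.6]
orientation: [[0.307, 0.904, -0.297], [0.639, -0.427, -0.64], [-0.705, 0.007, -0.709]]
contact_force: [0.5, 0.4, -1.9]
grip_width: 55.9
```

```bash
python3 - <<'E'
from h import *
s=get_state();print(s["contact_force"].round(1),s["grip_width"],s["qd"].round(3))
R,p=final([526.9,-138.9,82.5],0);plan(R,p)
o=[]
for n in("scene","side"):
    d=get_image(n);u=proj(d,[526,-139,60]).astype(int);print(u)
    o.append(cv2.resize(d["img"][u[1]-50:u[1]+50,u[0]-33:u[0]+33],(396,600),interpolation=cv2.INTER_CUBIC))
cv2.imwrite("pics/c15.png",np.hstack(o))
E
```

```text
[ 0.5  0.4 -1.9] 55.897564981189696 [ 0.    -0.014 -0.014 -0.005  0.008 -0.003]
shift [-0.0006  0.0003 -0.015 ] rot [-0.     0.008 -0.   ] |rot|rows 0.1 rows 0.4 q [-0.02  0.66  1.54 -0.72  1.38  0.73] t 16.97
[380 234]
[349 268]
```

View pics/c15.png

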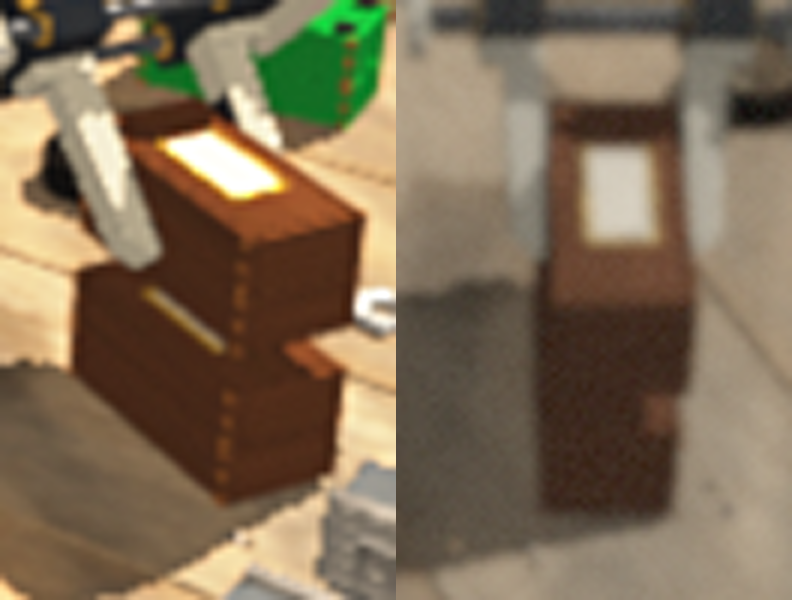

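```bash
python3 - <<'E'
from h import *
a=get_image("scene");b=get_image("side")
A=lambda x,y:(347+(x-2.5)/6,184+(y-2.5)/6)
B=lambda x,y:(316+(x-396-2.5)/6,218+(y-2.5)/6)
for nm,p,z in [("held near top",A(242,242),124.5),("held right top",A(362,216),124.5),("held near bot",A(240,358),72.5),("rest near bot",A(222,501),3),("rest right bot",A(332,471),3)]: print(nm,onplane(a,p,z).round(1))
for nm,p,z in [("held L top",B(540,303),124.5),("held R top",B(692,303),124.5),("rest L bot",B(541,512),3),("rest R bot",B(671,508),3)]: print(nm,onplane(b,p,z).round(1))
# predictions
for nm,C,zs in [("held",(526.9,-138.9),(72.5,124.5)),("rest",(526.9,-138.9),(3,55))]:
  e=np.array([-.4305,-.9026]);f=np.array([.9026,-.4305])
  for z in zs: print(nm,z,[(np.array(C)+60*e+q*28*f).round(1).tolist() for q in(-1,1)])
  break
E
```

```text
held near top [ 475.2 -180.2  124.5]
held right top [ 524.8 -205.8  124.5]
held near bot [ 478.4 -182.7   72.5]
rest near bot [ 481.5 -179.5    3. ]
rest right bot [ 530.1 -203.6    3. ]
held L top [ 472.4 -182.6  124.5]
held R top [ 525.  -206.   124.5]
rest L bot [ 478.7 -182.3    3. ]
rest R bot [ 528.3 -202.3    3. ]
held 72.5 [[475.8, -181.0], [526.3, -205.1]]
held 124.5 [[475.8, -181.0], [526.3, -205.1]]
```

{"method": "play_rows", "body": {
  "steps": [
    {"tx": 0,"ty": 0,"tz": -0.003,"rx": 0,"ry": 0.008,"rz": 0,"claw": 0.3},
    {"tx": -0.0006,"ty": 0.0003,"tz": -0.006,"rx": 0,"ry": 0.008,"rz": 0,"claw": 0.3},
    {"tx": -0.0006,"ty": 0.0003,"tz": -0.009,"rx": 0,"ry": 0.008,"rz": 0,"claw": 0.3},
    {"tx": -0.0006,"ty": 0.0003,"tz": -0.0115,"rx": 0,"ry": 0.008,"rz": 0,"claw": 0.3},
    {"tx": -0.0006,"ty": 0.0003,"tz": -0.0115,"rx": 0,"ry": 0.008,"rz": 0,"claw": 0.3}
  ]
}}

```text
time_s: 17.58
tool_pos: [528.4, -136.2, 75.0]
orientation: [[0.302, 0.904, -0.302], [0.639, -0.427, -0.64], [-0.708, -0.0, -0.707]]
contact_force: [-0.1, -0.5, -2.6]
grip_width: 56.0
```

```bash
python3 - <<'E'
from h import *
s=get_state();print(s["contact_force"].round(1),s["torque"].round(2),s["grip_width"],s["qd"].round(3))
R,p=final([526.9,-138.9,82.5],0);plan(R,p)
E
```

```text
[-0.1 -0.5 -2.6] [ 0.62 -0.2  -0.01] 55.98786378347454 [ 0.    -0.007 -0.005 -0.002  0.007 -0.007]
shift [-0.0002 -0.0001 -0.0033] rot [-0.  0. -0.] |rot|rows 0.0 rows 0.1 q [-0.02  0.67  1.54 -0.72  1.37  0.73] t 17.58
```

Next come 0.6 mm steps until contact.

{"method": "play_rows", "body": {
  "steps": [
    {"tx": 0,"ty": 0,"tz": -0.0008,"rx": 0,"ry": 0,"rz": 0,"claw": 0.3},
    {"tx": 0,"ty": 0,"tz": -0.0016,"rx": 0,"ry": 0,"rz": 0,"claw": 0.3},
    {"tx": 0,"ty": 0,"tz": -0.0022,"rx": 0,"ry": 0,"rz": 0,"claw": 0.3},
    {"tx": 0,"ty": 0,"tz": -0.0022,"rx": 0,"ry": 0,"rz": 0,"claw": 0.3}
  ]
}}

```text
time_s: 17.92
tool_pos: [528.4, -136.2, 72.7]
orientation: [[0.302, 0.904, -0.302], [0.639, -0.427, -0.64], [-0.708, -0.0, -0.706]]
contact_force: [-0.6, -0.5, -3.4]
grip_width: 55.6
```

{"method": "play_rows", "body": {
  "steps": [
    {"tx": 0,"ty": 0,"tz": -0.0005,"rx": 0,"ry": 0,"rz": 0,"claw": 0.3},
    {"tx": 0,"ty": 0,"tz": -0.0007,"rx": 0,"ry": 0,"rz": 0,"claw": 0.3},
    {"tx": 0,"ty": 0,"tz": -0.0007,"rx": 0,"ry": 0,"rz": 0,"claw": 0.3}
  ]
}}

```text
time_s: 18.17
tool_pos: [528.4, -136.2, 72.0]
orientation: [[0.302, 0.904, -0.302], [0.639, -0.427, -0.64], [-0.708, -0.0, -0.706]]
contact_force: [-0.1, -0.8, -3.0]
grip_width: 55.6
```

{"method": "play_rows", "body": {
  "steps": [
    {"tx": 0,"ty": 0,"tz": -0.0005,"rx": 0,"ry": 0,"rz": 0,"claw": 0.3},
    {"tx": 0,"ty": 0,"tz": -0.0007,"rx": 0,"ry": 0,"rz": 0,"claw": 0.3},
    {"tx": 0,"ty": 0,"tz": -0.0007,"rx": 0,"ry": 0,"rz": 0,"claw": 0.3}
  ]
}}

```text
time_s: 18.42
tool_pos: [528.4, -136.2, 71.9]
orientation: [[0.302, 0.904, -0.302], [0.638, -0.427, -0.64], [-0.708, 0.0, -0.706]]
contact_force: [-0.7, 2.2, 1.7]
grip_width: 55.8
```

```bash
python3 - <<'E'
from h import *
s=get_state();print(s["contact_force"].round(1),s["torque"].round(2),s["tool_pos"].round(2))
E
```

```text
[-0.7  2.2  1.7] [ 0.28  0.17 -0.17] [ 528.44 -136.23   71.9 ]
```

Contact is at the expected height. I'll ease the grip and open slowly.

{"method": "play_rows", "body": {
  "steps": [
    {"tx": 0,"ty": 0,"tz": 0,"rx": 0,"ry": 0,"rz": 0,"claw": 0.3},
    {"tx": 0,"ty": 0,"tz": 0,"rx": 0,"ry": 0,"rz": 0,"claw": 0.3}
  ],
  "newtons": 8
}}

```text
time_s: 18.58
tool_pos: [528.5, -136.2, 71.9]
orientation: [[0.302, 0.904, -0.302], [0.639, -0.427, -0.64], [-0.708, 0.0, -0.706]]
contact_force: [0.3, 0.8, -0.5]
grip_width: 55.9
```

{"method": "play_rows", "body": {
  "steps": [
    {"tx": 0,"ty": 0,"tz": 0,"rx": 0,"ry": 0,"rz": 0,"claw": 0.62},
    {"tx": 0,"ty": 0,"tz": 0,"rx": 0,"ry": 0,"rz": 0,"claw": 0.7},
    {"tx": 0,"ty": 0,"tz": 0,"rx": 0,"ry": 0,"rz": 0,"claw": 0.8},
    {"tx": 0,"ty": 0,"tz": 0,"rx": 0,"ry": 0,"rz": 0,"claw": 0.9},
    {"tx": 0,"ty": 0,"tz": 0,"rx": 0,"ry": 0,"rz": 0,"claw": 0.95}
  ]
}}

```text
time_s: 19.0
tool_pos: [528.5, -136.3, 72.0]
orientation: [[0.302, 0.904, -0.302], [0.638, -0.427, -0.64], [-0.708, 0.0, -0.706]]
contact_force: [0.1, 0.3, -0.4]
grip_width: 79.2
```

```bash
python3 - <<'E'
from h import *
s=get_state();print(s["contact_force"].round(1),s["grip_width"],s["tool_pos"].round(2))
o=[]
for n in("scene","side"):
    d=get_image(n);u=proj(d,[526,-139,60]).astype(int)
    o.append(cv2.resize(d["img"][u[1]-50:u[1]+50,u[0]-33:u[0]+33],(396,600),interpolation=cv2.INTER_CUBIC))
cv2.imwrite("pics/c16.png",np.hstack(o))
plan(s["orientation"],s["tool_pos"]-120*s["orientation"][:,2])
E
```

```text
[ 0.1  0.3 -0.4] 79.1979503977423 [ 528.54 -136.29   71.98]
shift [0.0363 0.0768 0.0848] rot [-0. -0.  0.] |rot|rows 0.0 rows 3.0 q [-0.02  0.68  1.54 -0.72  1.37  0.74] t 19.1
```

View pics/c16.png

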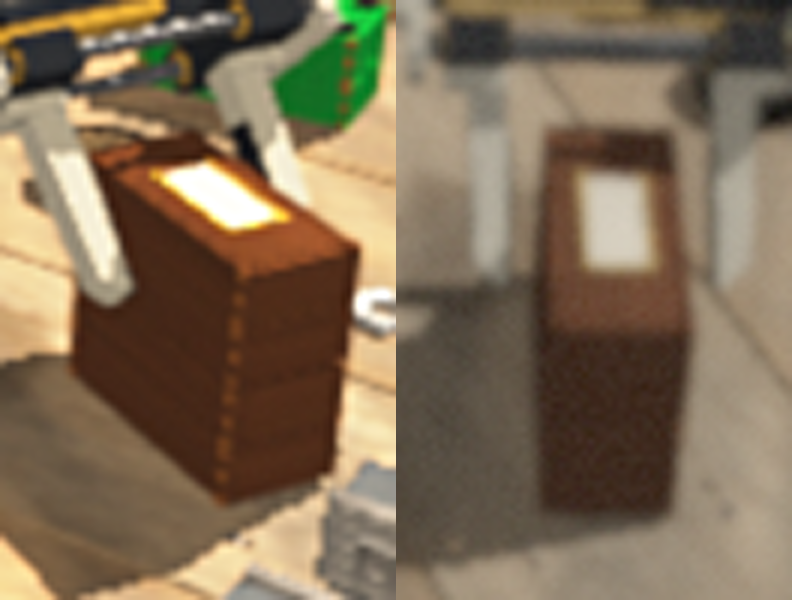

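The stack is in line at every visible edge in both views. I'll open fully and retract along the tool axis.

{"method": "play_rows", "body": {
  "steps": [
    {"tx": 0,"ty": 0,"tz": 0,"rx": 0,"ry": 0,"rz": 0,"claw": 1},
    {"tx": 0,"ty": 0,"tz": 0,"rx": 0,"ry": 0,"rz": 0,"claw": 1},
    {"tx": 0.006,"ty": 0.0128,"tz": 0.0141,"rx": 0,"ry": 0,"rz": 0,"claw": 1},
    {"tx": 0.0136,"ty": 0.0288,"tz": 0.0318,"rx": 0,"ry": 0,"rz": 0,"claw": 1},
    {"tx": 0.0227,"ty": 0.048,"tz": 0.053,"rx": 0,"ry": 0,"rz": 0,"claw": 1}
  ]
}}

```text
time_s: 19.52
tool_pos: [550.2, -88.4, 124.7]
orientation: [[0.301, 0.904, -0.305], [0.638, -0.428, -0.64], [-0.709, -0.002, -0.705]]
contact_force: [0.2, -0.4, 0.2]
grip_width: 93.0
```

{"method": "play_rows", "body": {
  "steps": [
    {"tx": 0.008,"ty": 0.018,"tz": 0.022,"rx": 0,"ry": 0,"rz": 0,"claw": 1},
    {"tx": 0.014,"ty": 0.03,"tz": 0.045,"rx": 0,"ry": 0,"rz": 0,"claw": 1},
    {"tx": 0.016,"ty": 0.04,"tz": 0.08,"rx": 0,"ry": 0,"rz": 0,"claw": 1},
    {"tx": 0.016,"ty": 0.045,"tz": 0.12,"rx": 0.1,"ry": -0.04,"rz": 0,"claw": 1},
    {"tx": 0.016,"ty": 0.045,"tz": 0.15,"rx": 0.2,"ry": -0.08,"rz": 0,"claw": 1}
  ]
}}

```text
time_s: 19.93
tool_pos: [567.1, -40.6, 275.4]
orientation: [[0.347, 0.907, -0.24], [0.768, -0.422, -0.483], [-0.539, -0.017, -0.842]]
contact_force: [0.3, 0.3, 1.0]
grip_width: 92.8
```

{"method": "play_rows", "body": {
  "steps": [
    {"tx": 0,"ty": 0,"tz": 0,"rx": 0.1,"ry": -0.04,"rz": 0,"claw": 1},
    {"tx": 0,"ty": 0,"tz": 0,"rx": 0.2,"ry": -0.08,"rz": 0,"claw": 1},
    {"tx": 0,"ty": 0,"tz": 0,"rx": 0.3,"ry": -0.12,"rz": 0,"claw": 1},
    {"tx": 0,"ty": 0,"tz": 0,"rx": 0.3,"ry": -0.12,"rz": 0,"claw": 1},
    {"tx": 0,"ty": 0,"tz": 0,"rx": 0.3,"ry": -0.12,"rz": 0,"claw": 1}
  ]
}}

```text
time_s: 20.35
tool_pos: [566.5, -42.2, 276.5]
orientation: [[0.397, 0.908, -0.131], [0.884, -0.417, -0.21], [-0.245, -0.032, -0.969]]
contact_force: [-0.1, 0.4, 0.5]
grip_width: 92.9
```

```bash
python3 - <<'E'
from h import *
s=get_state();print(s["contact_force"].round(1),s["tool_pos"].round(1),s["time_s"])
for n in("scene","side","wrist"):
    d=get_image(n);cv2.imwrite(f"pics/{n}17.png",d["img"])
np.save("s17.npy",s,allow_pickle=True)
a=cv2.imread("pics/scene17.png")[174:294,315:445];b=cv2.imread("pics/side17.png")[208:328,285:415]
cv2.imwrite("pics/c17.png",cv2.resize(np.hstack([a,b]),(780,360),interpolation=cv2.INTER_CUBIC))
for n in("scene","side"):
    x=cv2.absdiff(cv2.imread(f"pics/{n}0.png"),cv2.imread(f"pics/{n}17.png")).max(2)
    cv2.imwrite(f"pics/diff_{n}.png",x*3)
E
```

```text
[-0.1  0.4  0.5] [566.5 -42.2 276.5] 20.35
```

View pics/c17.png

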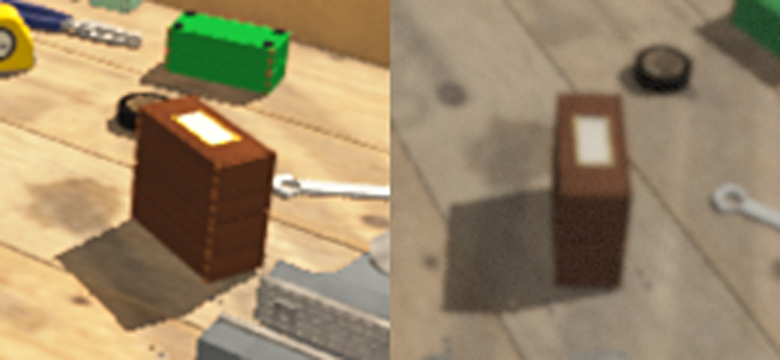

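View pics/wrist17.png

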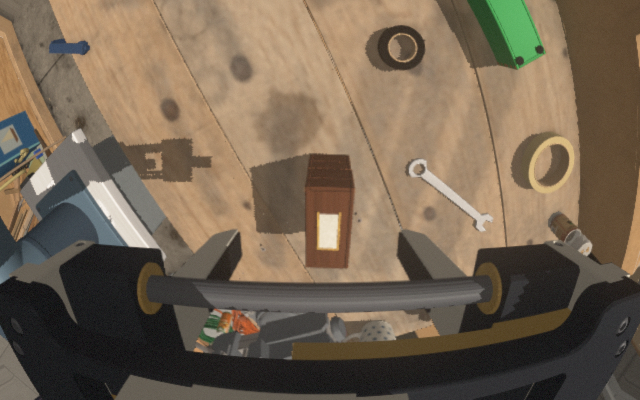

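View pics/diff_scene.png

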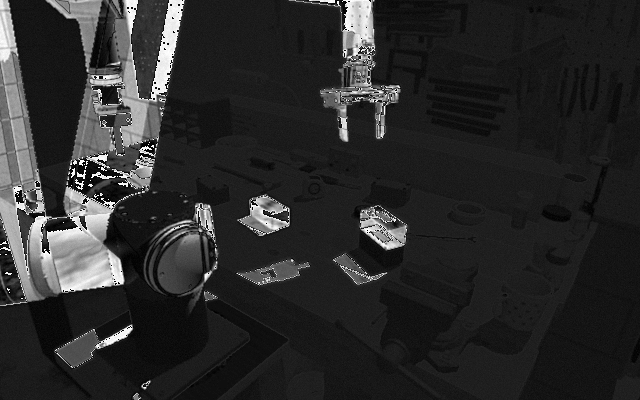

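```bash
python3 - <<'E'
from h import *
a=get_image("scene");b=get_image("side")
for d,o,L in [(a,(315,174),[(137,107),(192,96),(275,152),(216,167)]),(b,(285-130,208),[(557,95),(621,94),(630,195),(556,195)])]:
    P=np.array([onplane(d,(o[0]+(x-1)/3,o[1]+(y-1)/3),110) for x,y in L]);e=P[0]+P[1]-P[2]-P[3]
    print(P.mean(0).round(1),np.degrees(np.arctan2(e[1],e[0])).round(1),[np.linalg.norm(P[i]-P[i-3]).round() for i in range(4)])
s=np.load("s17.npy",allow_pickle=True).item();d=get_image("wrist")
cv2.imwrite("pics/c18.png",cv2.resize(d["img"][140:280,280:380],None,fx=4,fy=4,interpolation=cv2.INTER_CUBIC))
E
```

```text
[ 526.2 -140.6  110. ] 65.0 [np.float64(55.0), np.float64(113.0), np.float64(57.0), np.float64(115.0)]
[ 526.1 -142.6  110. ] 63.2 [np.float64(54.0), np.float64(118.0), np.float64(57.0), np.float64(116.0)]
```

View pics/c18.png

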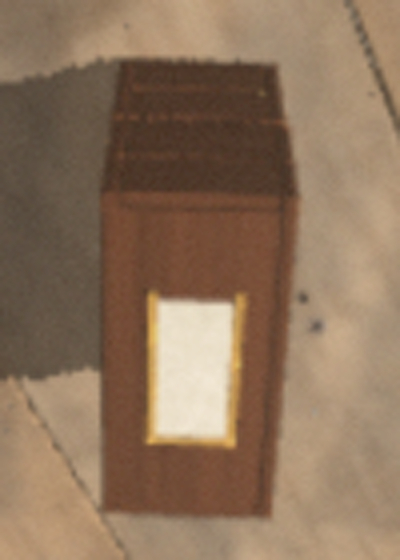

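```bash
python3 - <<'E'
from bench import *
print(job_done())
E
```

```text
the job is handed in; nothing more can be done
None
```

The upside-down case is now right way up and shut, stacked feet down on the other case. I handed the job in just after 20.4 s of the 72 s allowed.

**What I did:** I gripped the case across its seam, lifted it and turned it 90°. I stood it on one end on the bench, let go and withdrew fully. I then took it again from the lid side, turned it the other 90° and lowered it onto the other case. It touched down within 0.2 mm of the predicted height, and I released it and backed off.

**Last checks:**
- **Alignment:** in the scene and side views, the top case's centre is at (526.2, -140.6) and (526.1, -142.6) mm. The rest case measured about (525.5, -142) in the same views before stacking, so they agree to about 1–2 mm. Long sides lie at 63–65° against 64.5° for the rest case.
- **Shut:** both cases look shut in the final pictures.
- **Bench:** comparing scene pictures from before and after, only the turned case, its shadow and the robot changed.

**Disagreements:**
- The wrist camera read about 1.6 mm to one side of the gripped case, and 2–3 mm off the fixed cameras. I averaged these to set the placing position.
- Before the second grasp, two wrist readings taken soon after fast moves were several mm off, so I measured again with the arm nearly still.
- At touchdown, casting the lower case's bottom edge put it 3–5 mm away from the held case. I discounted this because shadow blurs that edge, and the top corners agreed to within about 2 mm.

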